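Move the slide rack from the drain hook into the dryer

ROBOT

A 7-joint arm with a two-finger parallel gripper is mounted at the origin on the work surface. World frame = base frame: x ahead of the robot, y to its left, z up, the work surface at z = 0. Lengths are in m, angles in rad, forces in N, time in s.
With the tool pointing down it reaches from about 0.4 to 0.85 m from the base axis. Payload 4.5 kg.
Tool frame: the origin (TCP) lies between the finger pads; the fingertips stand 19 mm ahead of it and the grasp point (between the pads) is the TCP (r.nose_length is the distance from the TCP to the fingertips, in m); z points along the fingers, x is the direction in which the jaws open and shut, and the axes are right-handed (so a half turn about z gives the same grasp; the last joint's range is limited). The gripper opens to 88 mm and grips with 3 to 60 N. Pads are 18 mm wide; open, the fingers measure 123 mm over their backs; the gripper's body (75 mm by 187 mm) begins 45 mm behind the grasp point.
Start: joints at [-1.276, 0.689, -0.195, 1.565, 0.157, 0.902, -0.215], TCP at [0.161, 0.604, 0.258] pointing down, gripper open.
Joint ranges: [-3.01, 3.01], [-0.46, 2.08], [-1.47, 1.51], [0.13, 2.56], [-1, 4.14], [0.04, 2.09], [-2.66, 2.66]. Speed limits (rad/s): [2.57, 2.57, 3.14, 3.14, 3.14, 3.14, 3.14].

INTERFACE

Orientations are given as a unit quaternion [x, y, z, w].
In Python, from plant import get_state, vision, r gives the robot as it stands.
- The arm moves only by the tool play_rows, never from a script. Its argument "deltas" is a list that holds one entry, the list of rows, each a list of 7 numbers: the gripper command: -1 is fully open, 1 is shut, values between are in proportion, then the shift along the tool's x, y, z normalised to -1 to 1, where 1 is 300 mm, then the turn, a rotation vector about the tool's x, y, z normalised to -1 to 1, where 1 is pi rad. A call has 1 to 5 rows; each row is the pose to reach, as a shift and turn from the pose measured when the call began, along the tool's axes at that moment, turning the shorter way round; what a row does not reach only later rows make up. A row lasts 1/8 s, in which the tool goes at most 62.5 mm and 10.7 degrees, less where a joint would pass 70% of its speed; a pose out of reach is approached as far as the arm can. A call with a number of a shift or a turn outside -1 to 1 is refused whole. A call with a gripper value outside its range is refused whole. The fingers move at their own pace and stop on an object; "force" is the grip in N (left out, the last holds). Time passes only in rows, so rows that repeat a pose let the fingers close. It gives the time, the measured TCP pose, the force and the opening at its end, in the units of the state.
- get_state(): the state, without advancing time (a new reading comes with each control period).
- vision.snapshot(name): name is "scene" or "top"; returns the picture (384x512x3 uint8, red, green, blue); there is no depth.
- vision.camera_model(name): a dict with "vfov" (degrees; the focal length in pixels is half the picture's height over the tangent of half this angle, whatever the lens; pixels are square), "cx", "cy" (the principal point, pixels), "k1" (the pictures are not rectified: a ray, as slopes to the right and down, at radius r is drawn at 1 + k1 r^2 times it, then the intrinsics apply), "world_to_cam" (4x4, takes a point from world to camera coordinates). Camera axes: x right, y up, looking along -z (the intrinsics and any distortion apply to the point x, -y, -z); pixel columns grow to the right and rows downward; lengths in m; the calibration is good to about 2 mm. A picture is of the moment at which its call begins. camera_model takes no time and is no camera call.
- r.finish_job(): hands the job in, once; it reports no verdict.
The state is a dict: "clock": time; "q": joint angles; "qd": joint speeds; "joint_torque": joint torques, N m; "tool_pos": TCP position; "eef_rot": TCP orientation; "contact_force": force on the tool from outside, world axes, zero at the start; "moment": the same for the moment, N m; "opening": opening from 0.0 (shut) to 1.0 (fully open).
Only numpy, scipy, OpenCV 4.12 (cv2) and the standard library are available. Lean on these libraries where they do the work, as an engineer would, in place of code of your own. Each camera call takes 0.05 s, during which the arm holds its last target.

TASK

The rack of glass slides hanging under the reagent shelf has drained and must go into the slide dryer: pull the dryer's drawer fully out, lift the rack off the drain hook by its grip, and carry it level, without setting it down anywhere, on to the hook in the drawer. Let go once it hangs there, then gently push the drawer fully home with the rack hanging in it. Leave the bottle, the slide box and the beaker that stand close by in their places.

Things in the scene. Friction and masses are not known exactly. Their poses are not given: they have to be found in the camera images.
- rack_grip (a point): Middle of the slide rack's upright grip: flat grey plastic block, 30 (x) x 14 (y) x 52 mm (z); pinch it across the 14 mm (along y). Axes: the rack's own, z up, x as the hook it hangs on. The rack, 0.28 to 0.46 kg, is a steel frame 84 (x) x 114 (y) x 36 mm (z) full of glass slides, its underside 156 mm below this point. The slides are loose and slip out if it is tipped 20 degrees.
- rack_bar (a point): Middle of the rack's 6 mm cross-wire, 41 mm below the middle of the grip: the part that lies in a hook. It is the top of a wire bail that rises from the middle of the rack's two y-ends. It runs along y, straight for 12 mm to either side, then slopes down, so that it centres itself over a hook. A hook's arm passes between the wire and the rack's body, so the wire can only go on and off from the hook's front.
- drain_seat (a point): Drain hook under the shelf: where the middle of the cross-wire lies in it, 165 mm above the bench. 12 mm wide flat steel bent to a V; its tip is 15 mm in front (-x) and 9 mm above, so the wire must rise 15 mm before it can leave forwards. Its arm runs 71 mm back (9 mm above this point), then up to the shelf. x horizontal, into the shelf's depth; y left. A drip tray 18 mm high lies below.
- hanger_seat (a point): Hook in the dryer's drawer, same shape and facing as the drain hook (post 71 mm behind): where the middle of the cross-wire must lie, 165 mm above the bench. Moves with the drawer: home it is inside the cabinet, fully out 125 mm further forward, nothing above. x into the dryer. Drawer: steel pan, rim 45 mm above the bench; low front plate 250 mm wide, face 75 mm in front, top at 62 mm.
- hanger_handle (a point): Drawer's handle, the middle of its upright part, 70 mm above the bench: a 10 mm round steel rod that comes out of the middle of the front plate 40 mm above the bench and turns up 45 mm in front of the plate, its end 93 mm above the bench. Pinch it across y. It moves with the drawer, 120 mm in front of the hook. Same axes as the hook in the drawer; pull along -x.
- hanger (a joint): How far the dryer's drawer is out, in m: 0 fully home, 0.125 fully out (end stops at both). It slides stiffly (about 2 N) and stays where it is left.
- dryer: Slide dryer, a white cabinet 236 deep, 250 wide and 310 mm high with an open front, fixed to the bench. Origin on the bench; x points into its depth. Its front face lies 66 mm in front (-x) of the origin, its back 170 mm behind; the opening is up to 240 mm above the bench.
- shelf: Reagent shelf, fixed: grey board, underside 355 mm above the bench, 370 mm wide, 180 mm deep, bottles and boxes on top, two steel posts 150 mm behind the front edge and 168 mm to either side. Origin on the bench below the drain hook's seat, which is straight below the middle of the board's front edge; x points into its depth.
- reagent: Bystander: round reagent bottle, 66 mm across, 165 mm high, standing beside the rack, about below the shelf's front edge. Origin at its underside.
- slidebox: Bystander: flat slide box 85 x 75 x 36 mm at the foot of the shelf, on the rack's other side. Origin at its underside.
- beaker: Bystander: glass beaker 72 mm across, 95 mm high, between shelf and dryer, nearer the robot. Origin at its underside.

How it is judged:
By the outcome, as a careful person would: the job done as asked, in the order asked, and still so for the second after the job is handed in, with the robot touching nothing.
It also fails if it takes over 72 s, if anything falls off the work surface, if the arm or the gripper's body presses on something with over 40 N, if the wrist force passes 120 N, or if a joint passes its speed limit or range.

## Working session

There is one attempt and no reset: what is moved stays moved. The work goes in short steps, Python scripts to look and compute and a tool call to move; the robot and the scene stay as the last step left them, time stands still between calls to the robot, and variables do not carry over. Pictures are saved under pics/ and viewed, and the job is handed in when it is done.

Besides the shell and the picture viewer there is one more tool, called after "Call:" in YAML: its name, and indented under it one key for each argument. play_rows: Moves the arm, as the interface text tells. Scaled input: -1 to 1 covers 300 mm each way for a shift and pi rad each way for a turn. Its arguments: {"type":"object","properties":{"deltas":{"type":"array"},"force":{"type":"number"}},"required":["deltas"]}

```bash
mkdir -p pics; ls; python3 - <<'E'
from plant import get_state, vision, r
import cv2,json
s=get_state();print(s)
for n in("scene","top"):
    im=vision.snapshot(n);cv2.imwrite(f"pics/{n}0.png",im[:,:,::-1]);
    m=vision.camera_model(n);print(n,m)
E
```

```text
pics
{'clock': 0.0, 'q': array([-1.27616683,  0.68996387, -0.19447824,  1.56635443,  0.15730185,
        0.90247455, -0.21511168]), 'qd': array([-7.65760808e-04, -8.15238374e-05,  5.39993851e-04, -1.35859830e-03,
        4.96282346e-04, -1.17996234e-04,  2.46383596e-04]), 'joint_torque': array([ 5.05433618e-04, -5.27567124e+01, -1.26710460e+00, -1.53426611e+01,
       -5.26208687e-02,  6.67436238e-03,  1.85271410e-04]), 'tool_pos': array([0.16108643, 0.60326782, 0.25691887]), 'eef_rot': array([ 7.93043220e-01,  6.09164700e-01, -6.68358011e-04,  6.10973667e-04]), 'contact_force': array([0.03778608, 0.57506588, 0.59086722]), 'moment': array([-0.03348649,  0.0076266 , -0.00308809]), 'opening': 0.9999941762635864}
scene {'vfov': 48.31959605889544, 'cx': 257.36817467890165, 'cy': 193.04217116481163, 'k1': 0.014521159382318311, 'world_to_cam': array([[ 0.27075789, -0.96264083, -0.00357848, -0.16494229],
       [ 0.91592313,  0.25647018,  0.30871973, -0.52716466],
       [-0.29626845, -0.08686592,  0.95114632, -1.22311335],
       [ 0.        ,  0.        ,  0.        ,  1.        ]])}
top {'vfov': 54.28530252217047, 'cx': 257.4144965187971, 'cy': 186.15861597607156, 'k1': -0.08541591434870935, 'world_to_cam': array([[-9.17146229e-03, -9.99897752e-01, -1.09713418e-02,
         6.49890804e-04],
       [ 9.95360417e-01, -1.01796523e-02,  9.56766195e-02,
        -5.41607067e-01],
       [-9.57785212e-02, -1.00429448e-02,  9.95352005e-01,
        -1.14138458e+00],
       [ 0.00000000e+00,  0.00000000e+00,  0.00000000e+00,
         1.00000000e+00]])}
```

View pics/scene0.png

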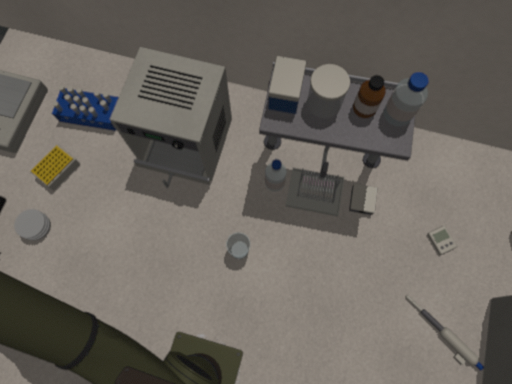

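View pics/top0.png

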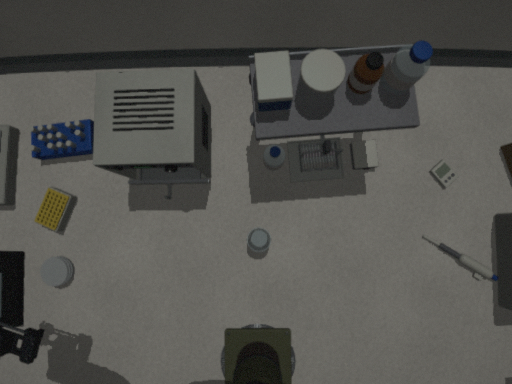

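The scene view shows the dryer near (180,110), the drawer handle near (168,183), the rack under the shelf near (318,187), the bottle at (276,170), the slide box at (364,200) and the beaker at (238,246). I'll enlarge these areas.

```bash
cat > h.py <<'E'
import numpy as np, cv2
from plant import get_state, vision, r
from scipy.spatial.transform import Rotation as R
M={n:vision.camera_model(n) for n in("scene","top")}
def K(n):
    m=M[n];f=192/np.tan(np.radians(m["vfov"])/2);return np.array([[f,0,m["cx"]],[0,f,m["cy"]],[0,0,1.]]),np.array([m["k1"],0,0,0,0.])
def ext(n):
    W=M[n]["world_to_cam"];F=np.diag([1,-1,-1.]);return F@W[:3,:3],F@W[:3,3]
def proj(n,P):
    k,d=K(n);Rm,t=ext(n);return cv2.projectPoints(np.array(P,float).reshape(-1,1,3),cv2.Rodrigues(Rm)[0],t,k,d)[0].reshape(-1,2)
def ray(n,uv):
    k,d=K(n);Rm,t=ext(n);p=cv2.undistortPoints(np.array(uv,float).reshape(-1,1,2),k,d).reshape(2)
    v=Rm.T@np.r_[p,1];return -Rm.T@t,v/np.linalg.norm(v)
def onz(n,uv,z):
    o,v=ray(n,uv);return o+v*(z-o[2])/v[2]
def tri(a,b):
    A=[];B=[]
    for n,uv in(("scene",a),("top",b)):
        o,v=ray(n,uv);Q=np.eye(3)-np.outer(v,v);A.append(Q);B.append(Q@o)
    x=np.linalg.lstsq(np.vstack(A),np.hstack(B),rcond=None)[0]
    return x,proj("scene",x)[0]-a,proj("top",x)[0]-b
def crop(im,x0,y0,w,h,s,name,bright=1.8):
    c=cv2.resize(im[y0:y0+h,x0:x0+w,::-1],None,fx=s,fy=s,interpolation=cv2.INTER_CUBIC)
    c=np.clip(c*bright,0,255).astype(np.uint8)
    for u in range(x0-x0%10+10,x0+w,10): cv2.putText(c,str(u),((u-x0)*s,8),0,.3,(0,0,255));cv2.line(c,((u-x0)*s,10),((u-x0)*s,14),(0,0,255))
    for u in range(y0-y0%10+10,y0+h,10): cv2.putText(c,str(u),(0,(u-y0)*s),0,.3,(0,0,255));cv2.line(c,(22,(u-y0)*s),(27,(u-y0)*s),(0,0,255))
    cv2.imwrite(f"pics/{name}.png",c)
E
python3 - <<'E'
from h import *
a=cv2.imread("pics/scene0.png")[:,:,::-1];b=cv2.imread("pics/top0.png")[:,:,::-1]
crop(a,255,130,130,95,6,"s_rack");crop(a,110,90,130,110,6,"s_dry",2.2)
crop(b,245,120,140,75,5,"t_rack");crop(b,85,100,140,110,5,"t_dry",2.2)
E
```

```text
(no output)
```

View pics/s_rack.png

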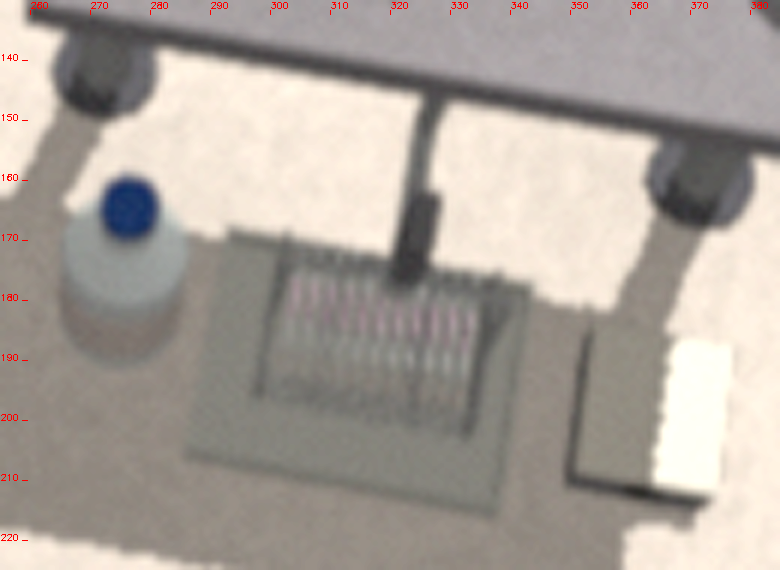

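View pics/s_dry.png

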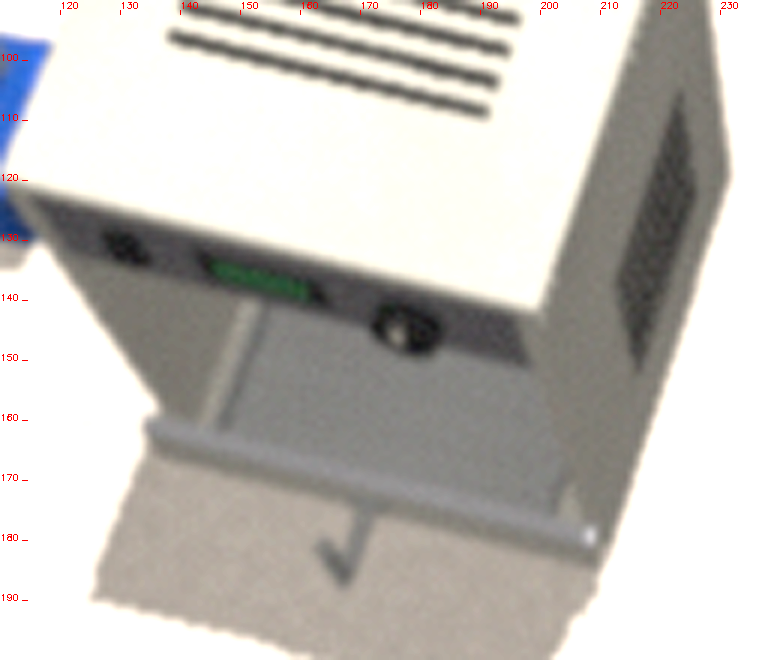

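View pics/t_rack.png

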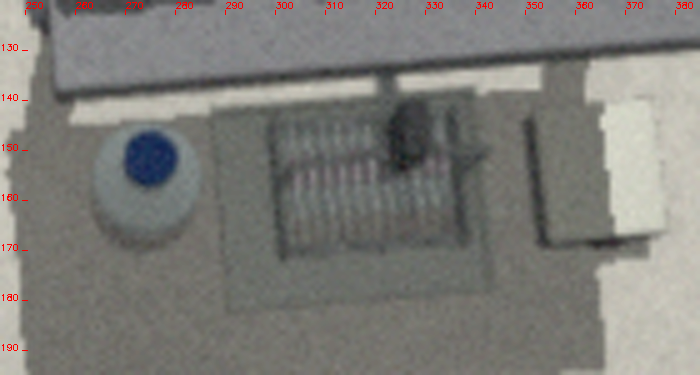

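View pics/t_dry.png

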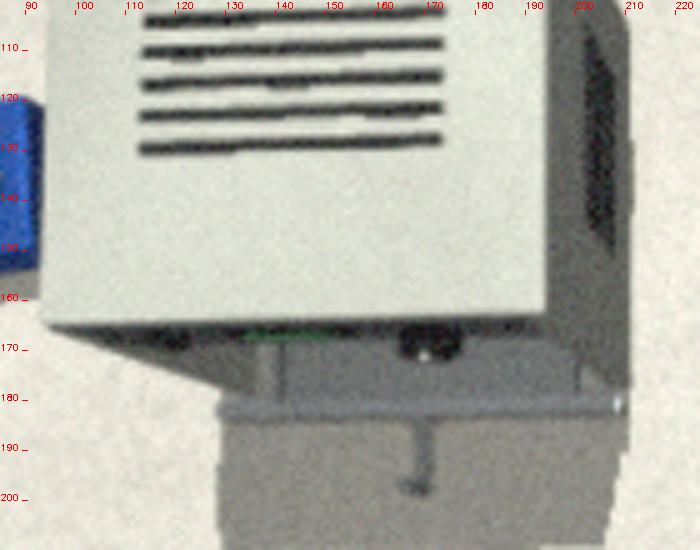

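```bash
python3 - <<'E'
from h import *
np.set_printoptions(precision=4,suppress=True)
for n in M: Rm,t=ext(n);print(n,-Rm.T@t)
def p(l,*a): print(l,*a)
for l,n,uv,z in [("plate L","scene",(135,160.5),.062),("plate R","scene",(209,179),.062),("plate L","top",(128.5,182),.062),("plate R","top",(210,181),.062),
 ("cab top FL","scene",(113.5,121.5),.31),("cab FR","scene",(200,141.5),.31),("cab FL","top",(93,165.5),.31),("cab FR","top",(194,162),.31),
 ("handle end","scene",(163.5,181),.093),("handle end","top",(166.5,198),.093),("bend","scene",(167,187),.04),
 ("grip top","scene",(326,163),.232),("grip bot","scene",(322,177),.18),("grip top","top",(326,142),.232),("grip bot","top",(324,152),.18),
 ("shelf FL","scene",(260,133.5),.355),("shelf FR","scene",(414,158),.355),("shelf FL","top",(256,138.5),.355),("shelf FR","top",(418,129),.355),
 ("tray FL","scene",(286,206.5),.018),("tray FR","scene",(337,215.5),.018),("tray BR","scene",(342,178),.018),("tray BL","scene",(293,168.5),.018)]:
    print(l,n,onz(n,uv,z))
print(tri((322.5,176),(324,152)),tri((326,163.5),(326,142)))
print(tri((163.5,181),(166.5,197.5)))
print("bottle cap",tri((276.5,165),(275,152)),"box",onz("scene",(353,208),.036),onz("scene",(350,211),0))
print("beaker",onz("scene",(239,237),.095))
E
```

```text
scene [ 0.1651 -0.1298  1.3255]
top [ 0.4298 -0.0163  1.1879]
plate L scene [0.5585 0.3899 0.062 ]
plate R scene [0.5624 0.1443 0.062 ]
plate L top [0.555  0.3903 0.062 ]
plate R top [0.5553 0.1387 0.062 ]
cab top FL scene [0.57   0.3817 0.31  ]
cab FR scene [0.5767 0.1444 0.31  ]
cab FL top [0.5686 0.3902 0.31  ]
cab FR top [0.5736 0.143  0.31  ]
handle end scene [0.5089 0.2694 0.093 ]
handle end top [0.5028 0.2634 0.093 ]
bend scene [0.5076 0.2691 0.04  ]
grip top scene [ 0.64   -0.1879  0.232 ]
grip bot scene [ 0.6177 -0.1893  0.18  ]
grip top top [ 0.6352 -0.186   0.232 ]
grip bot top [ 0.6186 -0.1889  0.18  ]
shelf FL scene [ 0.6196 -0.0052  0.355 ]
shelf FR scene [ 0.6571 -0.3849  0.355 ]
shelf FL top [ 0.6184 -0.0057  0.355 ]
shelf FR top [ 0.6382 -0.3784  0.355 ]
tray FL scene [ 0.5537 -0.1102  0.018 ]
tray FR scene [ 0.5684 -0.2724  0.018 ]
tray BR scene [ 0.6958 -0.2609  0.018 ]
tray BL scene [ 0.6851 -0.0998  0.018 ]
(array([ 0.618 , -0.1888,  0.1861]), array([-0.3572,  0.1102]), array([ 0.3344, -0.2005])) (array([ 0.6348, -0.1864,  0.2384]), array([-0.6227,  0.2014]), array([ 0.5895, -0.3606]))
(array([0.5018, 0.2584, 0.1205]), array([0.719 , 0.0247]), array([-0.7102,  0.2146]))
bottle cap (array([ 0.621 , -0.055 ,  0.1736]), array([ 0.086 , -0.0193]), array([-0.0821,  0.0434])) box [ 0.6001 -0.3133  0.036 ] [ 0.5998 -0.3113  0.    ]
beaker [ 0.4038 -0.0023  0.095 ]
```

```bash
cat > edge.py <<'E'
from h import *
def edge(n,im,c0,c1,r0,r1,z,step=2,sgn=1,half=6):
    """strongest vertical gradient (sgn=+1: brighter below) near line (c0,r0)-(c1,r1); world line at z"""
    g=cv2.GaussianBlur(im.max(2).astype(float),(3,3),0);P=[]
    for c in np.arange(c0,c1+1,step):
        rr=r0+(r1-r0)*(c-c0)/(c1-c0);lo=int(rr-half);col=g[lo:lo+2*half+2,int(c)]
        d=sgn*np.gradient(col);i=int(np.argmax(d[1:-1]))+1
        den=d[i-1]-2*d[i]+d[i+1];o=0 if den==0 else np.clip(.5*(d[i-1]-d[i+1])/den,-.5,.5)
        P.append(onz(n,(c,lo+i+o),z)[:2])
    P=np.array(P);vx,vy,x,y=cv2.fitLine(P.astype(np.float32),cv2.DIST_HUBER,0,.001,.001).ravel()
    if vy>0: vx,vy=-vx,-vy
    res=(P-[x,y])@[ -vy,vx]
    return np.arctan2(vx,-vy),(x,y),np.median(abs(res)),P[0],P[-1]
E
python3 - <<'E'
from edge import *
np.set_printoptions(precision=4,suppress=True)
a=cv2.imread("pics/scene0.png")[:,:,::-1];b=cv2.imread("pics/top0.png")[:,:,::-1]
def e(l,*A,**k): print(l,edge(*A,**k))
e("shelf scene","scene",a,278,352,136.5,149.5,.355,half=5)
e("shelf top","top",b,258,380,138.5,128.5,.355,half=4)
e("tray front s","scene",a,290,333,207.5,214.5,.018,half=3,sgn=-1)
e("tray front s","scene",a,290,333,207.5,214.5,.018,half=3,sgn=1)
e("cabtop s","scene",a,118,196,122.5,140.5,.31,sgn=-1,half=4)
e("cabtop t","top",b,98,190,165,162,.31,sgn=-1,half=4)
e("plate s bottom","scene",a,140,160,167,172,.0,sgn=1,half=4)
e("plate t top-front","top",b,132,160,183.5,183.2,.062,sgn=1,half=4)
e("plate t top-front","top",b,175,205,183.5,182.5,.062,sgn=1,half=4)
E
```

```text
shelf scene (np.float32(0.07527657), (np.float32(0.62966454), np.float32(-0.14555132)), np.float64(9.044478552798144e-05), array([ 0.6215, -0.0512]), array([ 0.6364, -0.2354]))
shelf top (np.float32(0.07452436), (np.float32(0.62658525), np.float32(-0.16858253)), np.float64(9.848028074060464e-05), array([ 0.6135, -0.0102]), array([ 0.6355, -0.2892]))
tray front s (np.float32(0.08103199), (np.float32(0.56899136), np.float32(-0.18023576)), np.float64(0.0005360857263577026), array([ 0.5635, -0.1208]), array([ 0.5736, -0.2552]))
tray front s (np.float32(0.076941684), (np.float32(0.55975384), np.float32(-0.19611658)), np.float64(0.0001351819400958775), array([ 0.5547, -0.1231]), array([ 0.5645, -0.2572]))
cabtop s (np.float32(0.010668353), (np.float32(0.57378995), np.float32(0.25628963)), np.float64(5.737912655446852e-05), array([0.5726, 0.37  ]), array([0.5755, 0.1549]))
cabtop t (np.float32(0.007994846), (np.float32(0.57186544), np.float32(0.2628805)), np.float64(0.00014159755546869194), array([0.5721, 0.3778]), array([0.5733, 0.1526]))
plate s bottom (np.float32(0.009643749), (np.float32(0.56162924), np.float32(0.35644624)), np.float64(0.00025022620448499755), array([0.5609, 0.3914]), array([0.5621, 0.3215]))
plate t top-front (np.float32(0.016258433), (np.float32(0.54642254), np.float32(0.3385466)), np.float64(0.00027527037676442867), array([0.5458, 0.3791]), array([0.5469, 0.2919]))
plate t top-front (np.float32(0.005648808), (np.float32(0.54711354), np.float32(0.19972192)), np.float64(0.00025761283251267506), array([0.5466, 0.2457]), array([0.5473, 0.1539]))
```

```bash
cat > go.py <<'E'
import sys
from h import *
def rot(psi,th):
    z=np.array([np.sin(th)*np.cos(psi),np.sin(th)*np.sin(psi),-np.cos(th)]);x=np.array([-np.sin(psi),np.cos(psi),0]);return np.c_[x,np.cross(z,x),z]
def go(p,psi,thdeg,n=None,fr=None):
    s=get_state();R0=R.from_quat(s["eef_rot"]).as_matrix();p0=np.array(s["tool_pos"])
    d=R0.T@(np.array(p)-p0);w=R.from_matrix(R0.T@rot(psi,np.radians(thdeg))).as_rotvec()
    print("from",p0.round(4),"dist",np.linalg.norm(d).round(4),"deg",np.degrees(np.linalg.norm(w)).round(2),"min rows",max(np.linalg.norm(d)/.0625,np.degrees(np.linalg.norm(w))/10.7).round(2))
    print("full delta:",np.r_[d/.3,w/np.pi].round(4).tolist())
    if n:
        for i in range(1,n+1): print((np.r_[d/.3,w/np.pi]*i/n).round(4).tolist())
if __name__=="__main__":
    a=[float(v) for v in sys.argv[1:]];go(a[:3],a[3],a[4],int(a[5]) if len(a)>5 else None)
E
python3 go.py .504 .2655 .22 .01 0 10;
python3 - <<'E'
from h import *
print(get_state()["joint_torque"].round(2))
E
```

```text
from [0.1611 0.6033 0.257 ] dist 0.4828 deg 15.51 min rows 7.72
full delta: [-0.7932, 1.3948, 0.1248, -0.0, 0.0005, -0.0862]
[-0.0793, 0.1395, 0.0125, -0.0, 0.0001, -0.0086]
[-0.1586, 0.279, 0.025, -0.0, 0.0001, -0.0172]
[-0.238, 0.4184, 0.0374, -0.0, 0.0002, -0.0259]
[-0.3173, 0.5579, 0.0499, -0.0, 0.0002, -0.0345]
[-0.3966, 0.6974, 0.0624, -0.0, 0.0003, -0.0431]
[-0.4759, 0.8369, 0.0749, -0.0, 0.0003, -0.0517]
[-0.5552, 0.9763, 0.0874, -0.0, 0.0004, -0.0603]
[-0.6346, 1.1158, 0.0998, -0.0, 0.0004, -0.0689]
[-0.7139, 1.2553, 0.1123, -0.0, 0.0005, -0.0776]
[-0.7932, 1.3948, 0.1248, -0.0, 0.0005, -0.0862]
[-0.000e+00 -5.285e+01 -1.270e+00 -1.538e+01 -5.000e-02  0.000e+00
  0.000e+00]
```

Call:
play_rows:
  deltas:
    - [[-1, -0.08, 0.14, 0.01, 0, 0, -0.01], [-0.7, -0.16, 0.28, 0.02, 0, 0, -0.02], [-0.5, -0.24, 0.42, 0.03, 0, 0, -0.03], [-0.3, -0.32, 0.56, 0.04, 0, 0, -0.035], [-0.3, -0.4, 0.7, 0.05, 0, 0, -0.043]]
  force: 30

```text
clock: 0.72
tool_pos: [0.3339, 0.4318, 0.2419]
eef_rot: [0.75, 0.662, -0.001, 0.001]
contact_force: [1.3, 0.1, 0.4]
opening: 0.652
```

```bash
python3 go.py .504 .2655 .18 .01 0 5
```

```text
from [0.3339 0.4318 0.2419] dist 0.2458 deg 7.72 min rows 3.93
full delta: [-0.4792, 0.6315, 0.2071, -0.0001, 0.0007, -0.0429]
[-0.0958, 0.1263, 0.0414, -0.0, 0.0001, -0.0086]
[-0.1917, 0.2526, 0.0828, -0.0001, 0.0003, -0.0172]
[-0.2875, 0.3789, 0.1243, -0.0001, 0.0004, -0.0257]
[-0.3833, 0.5052, 0.1657, -0.0001, 0.0006, -0.0343]
[-0.4792, 0.6315, 0.2071, -0.0001, 0.0007, -0.0429]
```

Call:
play_rows:
  deltas:
    - [[-0.3, -0.1, 0.13, 0.02, 0, 0, -0.01], [-0.3, -0.2, 0.26, 0.06, 0, 0, -0.02], [-0.3, -0.3, 0.38, 0.1, 0, 0, -0.03], [-0.3, -0.39, 0.51, 0.16, 0, 0, -0.035], [-0.3, -0.479, 0.632, 0.207, 0, 0.001, -0.043]]

```text
clock: 1.35
tool_pos: [0.505, 0.2642, 0.1791]
eef_rot: [0.703, 0.711, -0.0, -0.001]
contact_force: [-0.2, -0.3, -0.1]
opening: 0.65
```

```bash
python3 go.py .504 .2655 .07 .01 0; python3 - <<'E'
from h import *
for n in M:
    im=vision.snapshot(n); p=proj(n,[.504,.2655,.07])[0];print(n,p,proj(n,get_state()["tool_pos"]))
    crop(im,int(p[0])-60,int(p[1])-50,130,100,5,n+"1",2)
E
```

```text
from [0.505  0.2642 0.1791] dist 0.1091 deg 0.09 min rows 1.75
full delta: [0.0042, -0.0031, 0.3637, -0.0003, -0.0002, 0.0003]
scene [165.73454426 185.25418354] [[161.64693674 171.99533747]]
top [167.72586025 198.09131116] [[160.42134255 194.17999141]]
```

View pics/scene1.png

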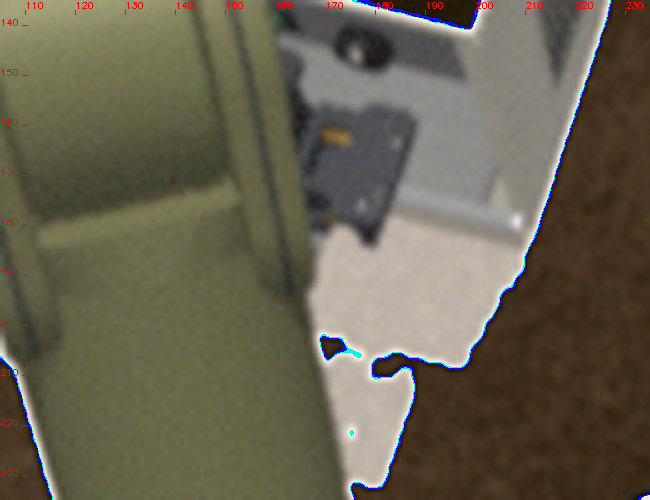

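View pics/top1.png

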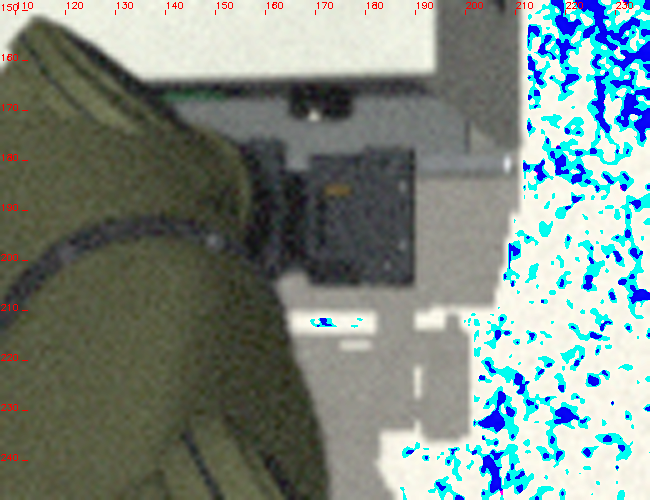

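The hand now hides the handle in both views: the arm covers it around (165,185) in scene and (168,198) in top. I'll descend on the earlier estimate, with ±28 mm of jaw clearance, and check force and opening.

Call:
play_rows:
  deltas:
    - [[-0.3, 0.004, 0, 0.08, 0, 0, 0], [-0.3, 0.004, 0, 0.16, 0, 0, 0], [-0.3, 0.004, 0, 0.24, 0, 0, 0], [-0.3, 0.004, 0, 0.31, 0, 0, 0], [-0.3, 0.004, 0, 0.36, 0, 0, 0]]

```text
clock: 2.08
tool_pos: [0.5069, 0.2596, 0.0689]
eef_rot: [0.707, 0.708, -0.002, 0.001]
contact_force: [0.3, 0.1, -0.1]
opening: 0.646
```

Call:
play_rows:
  deltas:
    - [[0, 0, 0, 0, 0, 0, 0], [0.5, 0, 0, 0, 0, 0, 0], [1, 0, 0, 0, 0, 0, 0], [1, 0, 0, 0, 0, 0, 0], [1, 0, 0, 0, 0, 0, 0]]
  force: 25

```text
clock: 2.7
tool_pos: [0.5074, 0.2679, 0.0697]
eef_rot: [0.705, 0.709, 0.004, -0.002]
contact_force: [-0.2, 17.2, -8.5]
opening: 0.109
```

```bash
python3 -c "
from h import *
s=get_state();print(s['opening']*88,s['tool_pos'],s['contact_force'])"
```

```text
9.60193415299918 [0.50741704 0.26794665 0.06969862] [-0.24794145 17.22000299 -8.54752811]
```

Call:
play_rows:
  deltas:
    - [[1, 0, -0.03, 0, 0, 0, 0], [1, 0, -0.06, 0, 0, 0, 0], [1, 0, -0.1, 0, 0, 0, 0], [1, 0, -0.14, 0, 0, 0, 0], [1, 0, -0.18, 0, 0, 0, 0]]

```text
clock: 3.32
tool_pos: [0.4526, 0.2676, 0.0697]
eef_rot: [0.705, 0.709, 0.004, -0.002]
contact_force: [3.3, 1.1, -7.0]
opening: 0.099
```

```bash
python3 -c "
from h import *
s=get_state();print(s['opening']*88,s['tool_pos'],s['contact_force'],s['q'])"; python3 go.py .394 .2675 .07 .01 0
```

```text
8.713146880992861 [0.45256033 0.26763923 0.06967059] [ 3.33545639  1.05531163 -7.03231319] [-0.52084486  0.87229288 -0.16182869  1.99930956  0.41810584  0.29330635
  0.54993064]
from [0.4526 0.2676 0.0697] dist 0.0586 deg 0.59 min rows 0.94
full delta: [0.0007, -0.1952, -0.0015, 0.0007, -0.0029, -0.0013]
```

Call:
play_rows:
  deltas:
    - [[1, 0, -0.04, 0, 0, 0, 0], [1, 0, -0.08, 0, 0, 0, 0], [1, 0, -0.12, 0, 0, 0, 0], [1, 0, -0.15, 0, 0, 0, 0], [1, 0, -0.18, 0, 0, 0, 0]]

```text
clock: 3.95
tool_pos: [0.3981, 0.2671, 0.0696]
eef_rot: [0.705, 0.709, 0.004, -0.002]
contact_force: [3.0, -0.3, -6.3]
opening: 0.102
```

Call:
play_rows:
  deltas:
    - [[1, 0, -0.01, 0, 0, 0, 0], [1, 0, -0.02, 0, 0, 0, 0], [1, 0, -0.03, 0, 0, 0, 0], [1, 0, -0.04, 0, 0, 0, 0], [1, 0, -0.05, 0, 0, 0, 0]]

```text
clock: 4.58
tool_pos: [0.3919, 0.2671, 0.0697]
eef_rot: [0.708, 0.706, 0.01, 0.001]
contact_force: [23.4, -3.8, -17.3]
opening: 0.101
```

Call:
play_rows:
  deltas:
    - [[0.3, 0, 0, 0, 0, 0, 0], [-0.3, 0, 0, 0, 0, 0, 0], [-0.3, 0, 0, 0, 0, 0, 0], [-0.3, 0, 0, 0, 0, 0, 0], [-0.3, 0, 0, 0, 0, 0, 0]]

```text
clock: 5.2
tool_pos: [0.3914, 0.2672, 0.0698]
eef_rot: [0.708, 0.706, 0.01, 0.001]
contact_force: [-0.1, 0.4, -0.8]
opening: 0.642
```

```bash
python3 go.py .39 .266 .26 0 0 5
```

```text
from [0.3914 0.2672 0.0698] dist 0.1902 deg 1.1 min rows 3.04
full delta: [0.0038, 0.0046, -0.6341, 0.0047, -0.0039, -0.0005]
[0.0008, 0.0009, -0.1268, 0.0009, -0.0008, -0.0001]
[0.0015, 0.0018, -0.2536, 0.0019, -0.0015, -0.0002]
[0.0023, 0.0028, -0.3804, 0.0028, -0.0023, -0.0003]
[0.003, 0.0037, -0.5073, 0.0038, -0.0031, -0.0004]
[0.0038, 0.0046, -0.6341, 0.0047, -0.0039, -0.0005]
```

Call:
play_rows:
  deltas:
    - [[-0.3, 0, 0, -0.1, 0, 0, 0], [-0.3, 0, 0, -0.22, 0, 0, 0], [-0.3, 0, 0, -0.36, 0, 0, 0], [-0.3, 0, 0, -0.5, 0.004, -0.004, 0], [-0.3, 0, 0, -0.63, 0.005, -0.004, 0]]

```text
clock: 5.82
tool_pos: [0.3884, 0.2648, 0.2603]
eef_rot: [0.708, 0.707, -0.0, -0.0]
contact_force: [0.3, -0.2, -0.7]
opening: 0.646
```

```bash
python3 go.py .46 -.2 .30 .075 35 10
```

```text
from [0.3884 0.2648 0.2603] dist 0.472 deg 35.32 min rows 7.55
full delta: [-1.5491, 0.2408, -0.1322, -0.1947, 0.0075, -0.0236]
[-0.1549, 0.0241, -0.0132, -0.0195, 0.0008, -0.0024]
[-0.3098, 0.0482, -0.0264, -0.0389, 0.0015, -0.0047]
[-0.4647, 0.0722, -0.0397, -0.0584, 0.0023, -0.0071]
[-0.6196, 0.0963, -0.0529, -0.0779, 0.003, -0.0094]
[-0.7745, 0.1204, -0.0661, -0.0973, 0.0038, -0.0118]
[-0.9295, 0.1445, -0.0793, -0.1168, 0.0045, -0.0141]
[-1.0844, 0.1686, -0.0926, -0.1363, 0.0053, -0.0165]
[-1.2393, 0.1927, -0.1058, -0.1557, 0.006, -0.0188]
[-1.3942, 0.2167, -0.119, -0.1752, 0.0068, -0.0212]
[-1.5491, 0.2408, -0.1322, -0.1947, 0.0075, -0.0236]
```

Call:
play_rows:
  deltas:
    - [[-0.3, -0.15, 0.02, -0.02, -0.02, 0, 0], [-0.3, -0.31, 0.05, -0.03, -0.04, 0, -0.005], [-0.3, -0.46, 0.07, -0.04, -0.06, 0, -0.007], [-0.3, -0.62, 0.1, -0.05, -0.08, 0.003, -0.01], [-0.3, -0.77, 0.12, -0.07, -0.1, 0.004, -0.012]]

```text
clock: 6.45
tool_pos: [0.4238, 0.0322, 0.2815]
eef_rot: [0.685, 0.711, 0.115, 0.107]
contact_force: [1.0, 0.3, 0.3]
opening: 0.647
```

```bash
python3 go.py .48 -.194 .29 .075 35 5
```

```text
from [0.4238 0.0322 0.2815] dist 0.2332 deg 17.07 min rows 3.73
full delta: [-0.7604, 0.1611, 0.018, -0.0941, 0.0036, -0.0115]
[-0.1521, 0.0322, 0.0036, -0.0188, 0.0007, -0.0023]
[-0.3042, 0.0645, 0.0072, -0.0376, 0.0014, -0.0046]
[-0.4562, 0.0967, 0.0108, -0.0565, 0.0022, -0.0069]
[-0.6083, 0.1289, 0.0144, -0.0753, 0.0029, -0.0092]
[-0.7604, 0.1611, 0.018, -0.0941, 0.0036, -0.0115]
```

Call:
play_rows:
  deltas:
    - [[-0.3, -0.15, 0.03, 0, -0.02, 0, 0], [-0.3, -0.3, 0.065, 0.005, -0.038, 0, -0.005], [-0.3, -0.455, 0.1, 0.01, -0.056, 0.002, -0.007], [-0.3, -0.61, 0.13, 0.014, -0.075, 0.003, -0.009], [-0.3, -0.76, 0.16, 0.018, -0.094, 0.004, -0.0115]]

```text
clock: 7.08
tool_pos: [0.4386, -0.1013, 0.2647]
eef_rot: [0.665, 0.716, 0.149, 0.151]
contact_force: [-0.4, 0.4, 0.2]
opening: 0.648
```

```bash
python3 - <<'E'
from h import *
s=get_state();print(s["tool_pos"],s["q"].round(3),s["contact_force"])
for n in M:
    im=vision.snapshot(n);cv2.imwrite(f"pics/{n}2.png",im[:,:,::-1])
    if n=="scene": crop(im,110,110,130,110,6,"s2_dry",1.6);crop(im,255,110,130,95,6,"s2_rack",1.6)
    else: crop(im,85,140,140,100,5,"t2_dry",1.6);crop(im,255,110,130,95,6,"t2_rack",1.6)
E
```

```text
[ 0.43856265 -0.10128564  0.26467212] [ 0.651  0.433 -0.668  2.399  1.764  0.218  0.011] [-0.37089719  0.39260559  0.22479204]
```

View pics/s2_dry.png

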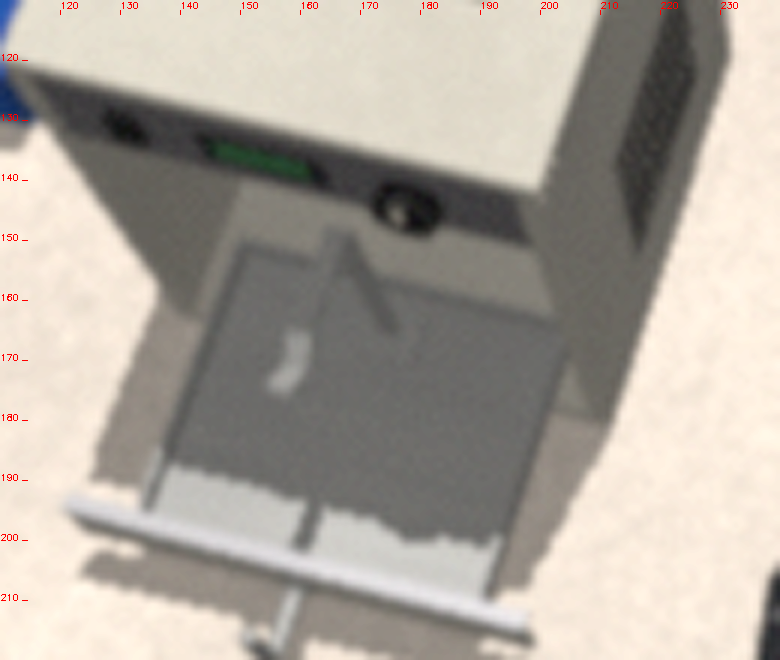

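View pics/t2_dry.png

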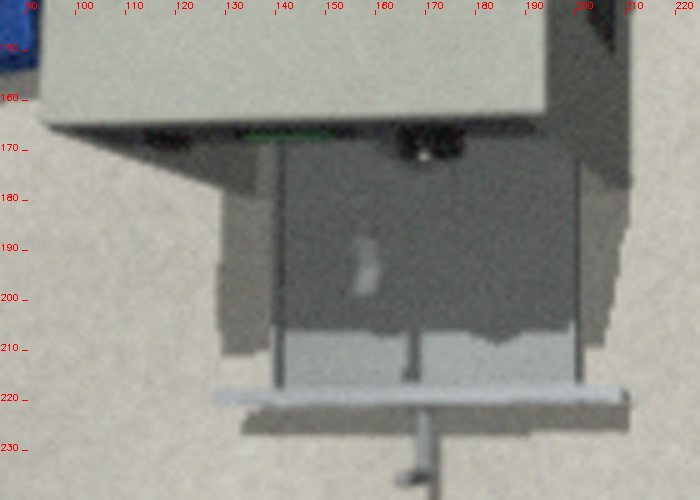

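View pics/s2_rack.png

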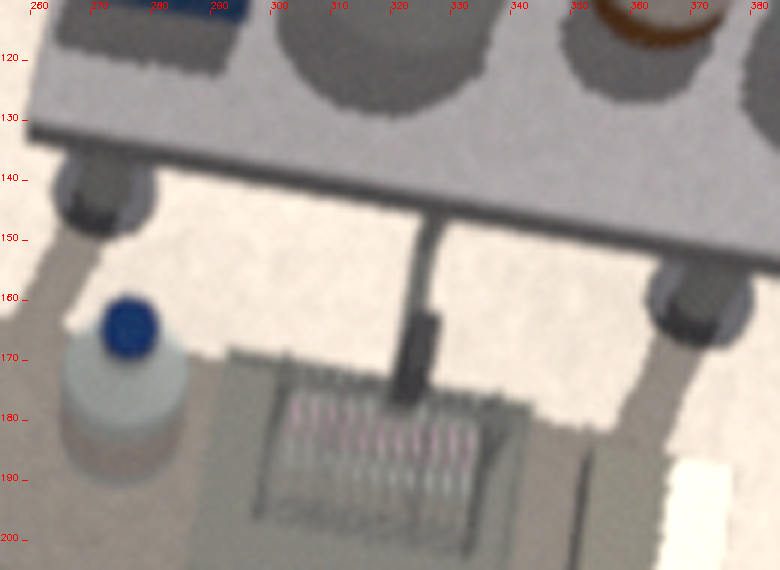

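View pics/t2_rack.png

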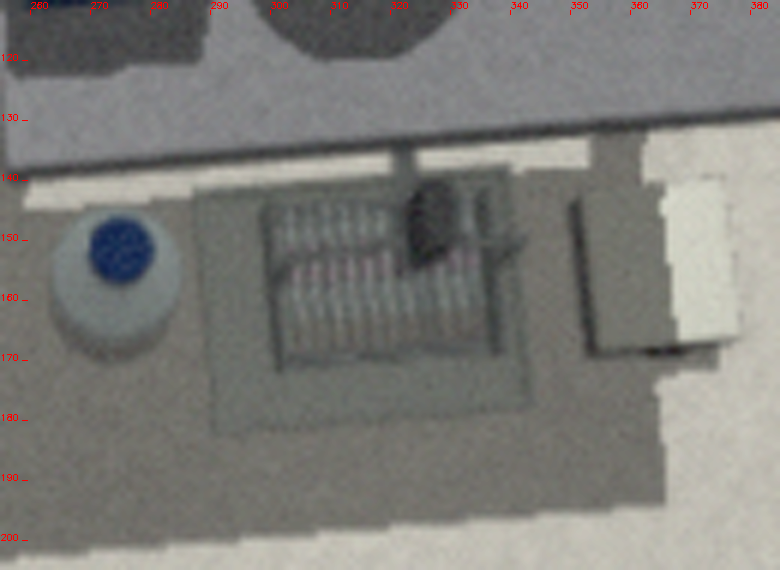

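```bash
python3 - <<'E'
from edge import *
np.set_printoptions(precision=4,suppress=True)
for n in M:
    print(n,proj(n,[[.512,.268,.163],[.497,.268,.174],[.583,.268,.174],[.392,.2675,.093],[.63,-.19,.206]]))
print(onz("scene",(156.3,174.5),.174),onz("top",(157,199),.174))
a=cv2.imread("pics/scene2.png")[:,:,::-1];b=cv2.imread("pics/top2.png")[:,:,::-1]
print("plate top", onz("scene",(121,193.5),.062),onz("scene",(198.5,213.5),.062),onz("top",(127.5,219),.062),onz("top",(209.5,218.5),.062))
print(edge("top",b,132,160,221.5,221.2,.062,sgn=-1,half=3))
print(edge("top",b,174,205,221.5,221.2,.062,sgn=-1,half=3))
# bright hook mask
def blob(im,x0,y0,x1,y1,thr,inv=False):
    g=im.max(2)[y0:y1,x0:x1];m=(g<thr) if inv else (g>thr)
    k,l,st,c=cv2.connectedComponentsWithStats(m.astype(np.uint8));
    return [(st[i].tolist(),(c[i]+[x0,y0]).round(2).tolist(),(st[i][:2]+[x0,y0]).tolist()) for i in range(1,k) if st[i][4]>8]
print(blob(a,152,162,164,180,80));print(blob(b,150,180,166,204,80))
for im,w in((a,(315,158,335,182)),(b,(318,138,334,158))): print([blob(im,*w,t,True) for t in(45,55,65)])
E
```

```text
scene [[159.1944 172.0751]
 [156.5694 175.4276]
 [166.5769 148.8701]
 [150.8884 216.8525]
 [324.5303 169.8917]]
top [[158.5435 193.0611]
 [157.3682 198.2148]
 [157.892  167.0907]
 [164.7067 235.768 ]
 [325.8911 145.9885]]
[0.4995 0.2697 0.174 ] [0.4949 0.269  0.174 ]
plate top [0.4432 0.3925 0.062 ] [0.4469 0.1411 0.062 ] [0.4419 0.3909 0.062 ] [0.4419 0.14   0.062 ]
(np.float32(0.056021173), (np.float32(0.43607092), np.float32(0.3328898)), np.float64(0.0009549421073351096), array([0.4269, 0.3767]), array([0.4375, 0.2904]))
(np.float32(0.0074439803), (np.float32(0.438114), np.float32(0.19048336)), np.float64(0.00016869156398271307), array([0.4379, 0.2476]), array([0.4382, 0.1566]))
[([3, 3, 7, 11, 45], [158.18, 170.07], [155, 165])]
[([7, 13, 3, 5, 11], [158.09, 195.27], [157, 193])]
[[([6, 7, 5, 12, 29], [322.66, 172.34], [321, 165])], [([5, 4, 7, 16, 70], [323.36, 170.14], [320, 162])], [([4, 3, 9, 18, 92], [323.25, 170.49], [319, 161])]]
[[([4, 2, 9, 15, 102], [325.96, 146.89], [322, 140])], [([2, 1, 13, 17, 155], [325.85, 147.19], [320, 139])], [([0, 0, 16, 20, 256], [325.34, 146.98], [318, 138])]]
```

```bash
python3 go.py .572 -.193 .288 .075 35 5
```

```text
from [ 0.4374 -0.1036  0.2639] dist 0.1634 deg 10.77 min rows 2.61
full delta: [-0.3285, 0.4206, 0.1086, -0.0595, 0.0066, 0.0006]
[-0.0657, 0.0841, 0.0217, -0.0119, 0.0013, 0.0001]
[-0.1314, 0.1683, 0.0434, -0.0238, 0.0026, 0.0002]
[-0.1971, 0.2524, 0.0651, -0.0357, 0.0039, 0.0003]
[-0.2628, 0.3365, 0.0868, -0.0476, 0.0052, 0.0004]
[-0.3285, 0.4206, 0.1086, -0.0595, 0.0066, 0.0006]
```

Call:
play_rows:
  deltas:
    - [[-0.3, -0.065, 0.084, 0.02, -0.012, 0.001, 0], [-0.3, -0.13, 0.168, 0.043, -0.024, 0.003, 0], [-0.3, -0.197, 0.252, 0.065, -0.036, 0.004, 0], [-0.3, -0.263, 0.336, 0.087, -0.048, 0.005, 0], [-0.3, -0.329, 0.421, 0.109, -0.06, 0.007, 0.001]]

```text
clock: 7.8
tool_pos: [0.5734, -0.1918, 0.2884]
eef_rot: [0.648, 0.699, 0.222, 0.204]
contact_force: [0.2, 1.0, 0.3]
opening: 0.651
```

```bash
python3 go.py .572 -.193 .288 .075 35;python3 go.py .629 -.1885 .206 .075 35; python3 -c "
from h import *
print(get_state()['q'].round(3))"
```

```text
from [ 0.5734 -0.1918  0.2884] dist 0.0018 deg 0.23 min rows 0.03
full delta: [-0.0035, -0.0047, -0.0016, 0.0009, -0.001, -0.0001]
from [ 0.5734 -0.1918  0.2884] dist 0.0995 deg 0.23 min rows 1.59
full delta: [-0.0038, -0.0063, 0.3316, 0.0009, -0.001, -0.0001]
[ 0.754  0.555 -0.578  2.097  1.774  0.059  0.224]
```

```bash
python3 go.py .550 -.1945 .268 .075 52 5
```

```text
from [ 0.5734 -0.1918  0.2884] dist 0.0311 deg 16.85 min rows 1.57
full delta: [-0.0031, -0.1032, 0.0106, -0.0936, -0.0009, -0.0003]
[-0.0006, -0.0206, 0.0021, -0.0187, -0.0002, -0.0001]
[-0.0012, -0.0413, 0.0042, -0.0374, -0.0004, -0.0001]
[-0.0019, -0.0619, 0.0063, -0.0562, -0.0006, -0.0002]
[-0.0025, -0.0826, 0.0085, -0.0749, -0.0008, -0.0002]
[-0.0031, -0.1032, 0.0106, -0.0936, -0.0009, -0.0003]
```

Call:
play_rows:
  deltas:
    - [[-0.3, 0, -0.02, 0.002, -0.019, 0, 0], [-0.3, 0, -0.04, 0.004, -0.037, 0, 0], [-0.3, -0.002, -0.062, 0.006, -0.056, 0, 0], [-0.3, -0.003, -0.083, 0.008, -0.075, 0, 0], [-0.3, -0.003, -0.103, 0.01, -0.094, 0, 0]]

```text
clock: 8.43
tool_pos: [0.5493, -0.1933, 0.2667]
eef_rot: [0.611, 0.66, 0.322, 0.296]
contact_force: [0.7, 0.5, -0.9]
opening: 0.649
```

```bash
python3 go.py .550 -.1945 .268 .075 52;python3 go.py .629 -.1885 .206 .075 52 5; python3 -c "
from h import *
print(get_state()['q'].round(3))"
```

```text
from [ 0.5493 -0.1933  0.2667] dist 0.0019 deg 0.27 min rows 0.03
full delta: [-0.0042, 0.0047, -0.0011, -0.0007, -0.0013, 0.0001]
from [ 0.5493 -0.1933  0.2667] dist 0.1003 deg 0.27 min rows 1.6
full delta: [-0.0053, 0.0051, 0.3343, -0.0007, -0.0013, 0.0001]
[-0.0011, 0.001, 0.0669, -0.0001, -0.0003, 0.0]
[-0.0021, 0.002, 0.1337, -0.0003, -0.0005, 0.0]
[-0.0032, 0.0031, 0.2006, -0.0004, -0.0008, 0.0]
[-0.0043, 0.0041, 0.2674, -0.0006, -0.001, 0.0]
[-0.0053, 0.0051, 0.3343, -0.0007, -0.0013, 0.0001]
[ 1.193  0.962 -1.31   2.363  2.459  0.734 -0.189]
```

```bash
python3 - <<'E'
from h import *
im=[vision.snapshot(n) for n in("scene","top")]
v=np.hstack(im)[:,:,::-1];v=cv2.resize(v,(800,300));cv2.imwrite("pics/both3.png",np.clip(v*1.5,0,255).astype(np.uint8))
E
```

```text
(no output)
```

View pics/both3.png

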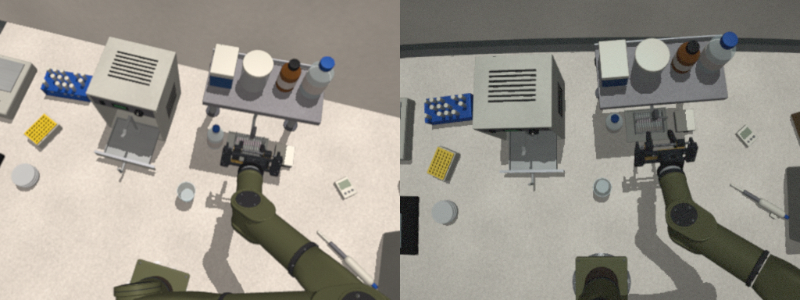

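The picture shows the hand aligned in front of the rack and under the shelf edge, with the elbow swung out to the right and clear of everything. I'll approach the grip now.

Call:
play_rows:
  deltas:
    - [[-0.3, 0, 0, 0.07, 0, 0, 0], [-0.3, -0.002, 0.002, 0.14, 0, 0, 0], [-0.3, -0.003, 0.003, 0.21, 0, 0, 0], [-0.3, -0.004, 0.004, 0.27, 0, 0, 0], [-0.3, -0.005, 0.005, 0.31, 0, 0, 0]]

```text
clock: 9.15
tool_pos: [0.6225, -0.188, 0.2072]
eef_rot: [0.612, 0.661, 0.321, 0.293]
contact_force: [0.2, 0.1, 0.1]
opening: 0.651
```

```bash
python3 go.py .629 -.1885 .206 .075 52; python3 -c "
from h import *
s=get_state()
print(s['q'].round(3),s['contact_force'])
for n in M:
    im=vision.snapshot(n);crop(im,250,120,130,95,6,n+'4',2)
"
```

```text
from [ 0.6225 -0.188   0.2072] dist 0.0067 deg 0.6 min rows 0.11
full delta: [-0.0034, 0.0104, 0.0193, -0.0023, -0.0023, -0.0006]
[ 1.053  1.109 -1.219  2.223  2.509  0.778 -0.141] [0.20924825 0.10478481 0.06444373]
```

View pics/scene4.png

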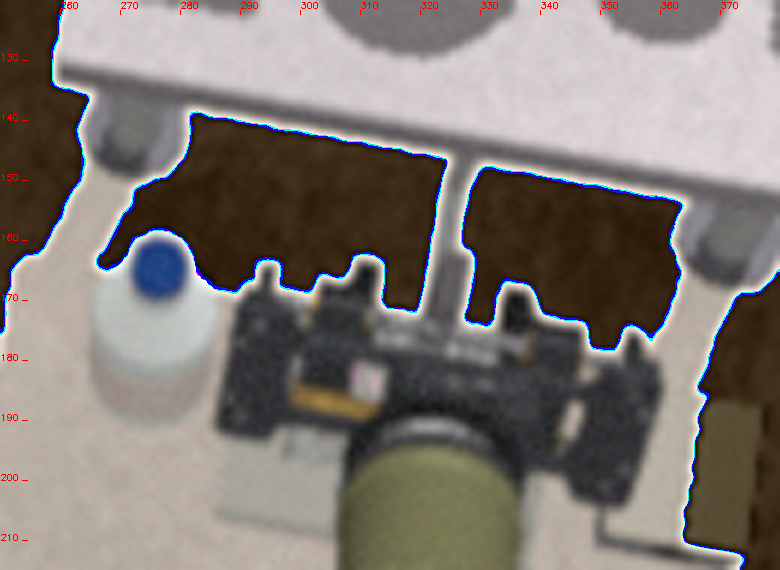

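View pics/top4.png

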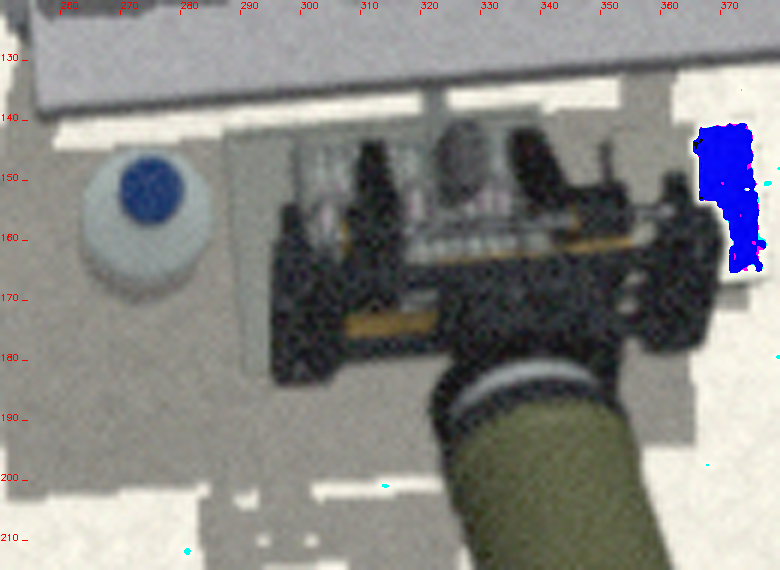

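The fingers straddle the grip: the gap's middle is about (321.7,168) in scene and 324.5 in top, with the grip at 324 and 325.8. I'll shift about 4 mm to -y and close.

Call:
play_rows:
  deltas:
    - [[-0.3, -0.007, 0.007, 0.01, 0, 0, 0], [-0.3, -0.014, 0.01, 0.02, -0.002, -0.002, 0], [-0.3, -0.014, 0.01, 0.02, -0.002, -0.002, 0], [0.1, -0.014, 0.01, 0.02, -0.002, -0.002, 0], [0.3, -0.014, 0.01, 0.02, -0.002, -0.002, 0]]
  force: 20

```text
clock: 9.88
tool_pos: [0.629, -0.1918, 0.2059]
eef_rot: [0.612, 0.658, 0.322, 0.297]
contact_force: [0.5, 0.4, -0.7]
opening: 0.446
```

Call:
play_rows:
  deltas:
    - [[0.5, 0, 0, 0, 0, 0, 0], [0.6, 0, 0, 0, 0, 0, 0], [0.8, 0, 0, 0, 0, 0, 0], [1, 0, 0, 0, 0, 0, 0], [1, 0, 0, 0, 0, 0, 0]]

```text
clock: 10.5
tool_pos: [0.629, -0.1913, 0.206]
eef_rot: [0.612, 0.659, 0.322, 0.297]
contact_force: [0.1, 2.2, -0.3]
opening: 0.159
```

```bash
python3 -c "
from h import *
s=get_state()
print(s['q'].round(3),s['contact_force'],s['opening']*88,s['tool_pos'])
for n in M:
    im=vision.snapshot(n);crop(im,250,120,130,95,6,n+'5',1.5)
"
```

```text
[ 1.05   1.116 -1.216  2.208  2.516  0.778 -0.137] [ 0.05869036  2.2026012  -0.26140392] 13.969528810492216 [ 0.62898704 -0.19131895  0.2059707 ]
```

View pics/top5.png

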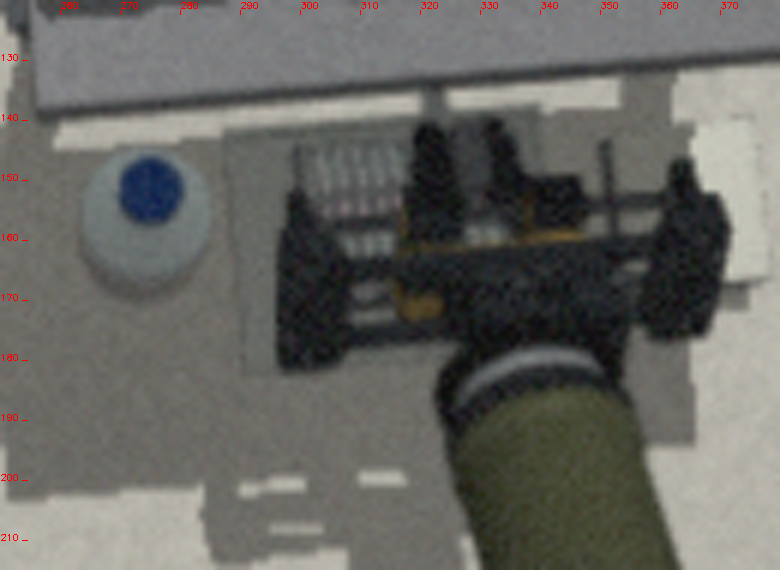

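```bash
python3 go.py .629 -.1915 .228 .075 52 5
```

```text
from [ 0.629  -0.1913  0.206 ] dist 0.022 deg 0.18 min rows 0.35
full delta: [-0.0003, 0.0578, -0.0452, -0.0003, -0.0006, -0.0008]
[-0.0001, 0.0116, -0.009, -0.0001, -0.0001, -0.0002]
[-0.0001, 0.0231, -0.0181, -0.0001, -0.0002, -0.0003]
[-0.0002, 0.0347, -0.0271, -0.0002, -0.0003, -0.0005]
[-0.0003, 0.0462, -0.0361, -0.0002, -0.0005, -0.0006]
[-0.0003, 0.0578, -0.0452, -0.0003, -0.0006, -0.0008]
```

Call:
play_rows:
  deltas:
    - [[1, 0, 0, 0, 0, 0, 0], [1, 0, 0.014, -0.011, 0, 0, 0], [1, 0, 0.029, -0.022, 0, 0, 0], [1, 0, 0.044, -0.034, 0, 0, 0], [1, 0, 0.058, -0.045, 0, 0, 0]]
  force: 50

```text
clock: 11.22
tool_pos: [0.629, -0.1916, 0.2284]
eef_rot: [0.612, 0.659, 0.322, 0.297]
contact_force: [-0.6, -0.9, -2.5]
opening: 0.156
```

```bash
python3 -c "
from h import *
s=get_state()
print(s['q'].round(3),s['contact_force'],s['moment'],s['opening']*88,s['tool_pos'])
for n in M:
    im=vision.snapshot(n);crop(im,250,120,130,95,6,n+'6',1.5)
"; python3 go.py .629 -.1915 .229 .075 52
```

```text
[ 1.057  1.063 -1.225  2.199  2.472  0.738 -0.134] [-0.55840238 -0.91068705 -2.51013416] [-0.09475825  1.26711377 -0.01331572] 13.6946227853231 [ 0.62898172 -0.19160082  0.22840425]
from [ 0.6293 -0.1915  0.229 ] dist 0.0003 deg 0.12 min rows 0.01
full delta: [-0.0001, -0.0005, -0.0009, 0.0001, -0.0004, -0.0005]
```

View pics/scene6.png

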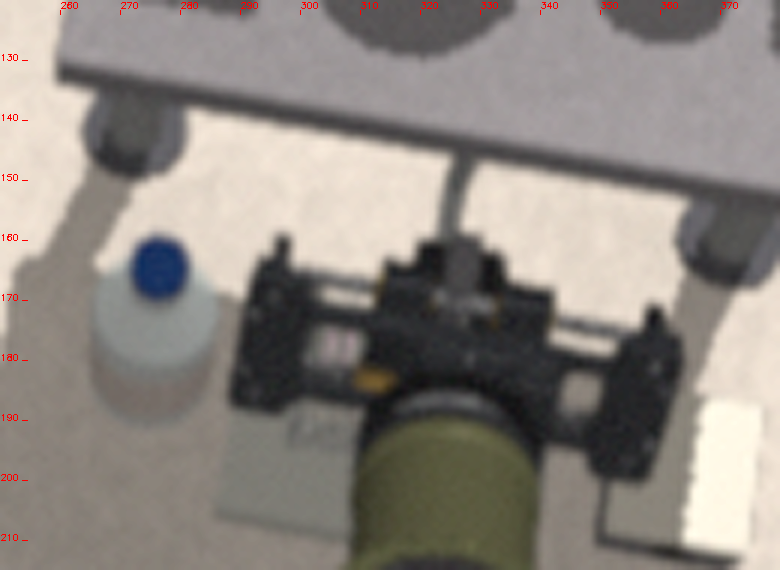

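```bash
python3 go.py .574 -.1956 .231 .075 52 5
```

```text
from [ 0.6293 -0.1915  0.229 ] dist 0.0555 deg 0.12 min rows 0.89
full delta: [0.0, -0.1084, -0.1499, 0.0001, -0.0004, -0.0005]
[0.0, -0.0217, -0.03, 0.0, -0.0001, -0.0001]
[0.0, -0.0434, -0.0599, 0.0, -0.0002, -0.0002]
[0.0, -0.0651, -0.0899, 0.0, -0.0002, -0.0003]
[0.0, -0.0867, -0.1199, 0.0, -0.0003, -0.0004]
[0.0, -0.1084, -0.1499, 0.0001, -0.0004, -0.0005]
```

Call:
play_rows:
  deltas:
    - [[1, 0, -0.007, -0.01, 0, 0, 0], [1, 0, -0.02, -0.028, 0, 0, 0], [1, 0, -0.035, -0.048, 0, 0, 0], [1, 0, -0.05, -0.07, 0, 0, 0], [1, 0, -0.06, -0.085, 0, 0, 0]]

```text
clock: 11.95
tool_pos: [0.5975, -0.1939, 0.2303]
eef_rot: [0.612, 0.659, 0.322, 0.297]
contact_force: [-0.3, 1.0, -3.7]
opening: 0.151
```

```bash
python3 -c "
from h import *
s=get_state()
print(s['q'].round(3),s['contact_force'],s['moment'],s['opening']*88,s['tool_pos'])
"; python3 go.py .50 -.2 .28 .075 52 10
```

```text
[ 1.104  1.058 -1.249  2.274  2.496  0.769 -0.158] [-0.26196711  0.98762682 -3.6754501 ] [-0.06608929  1.24319463 -0.06540055] 13.29610269646131 [ 0.59745147 -0.19387323  0.23032553]
from [ 0.5975 -0.1939  0.2303] dist 0.1096 deg 0.13 min rows 1.75
full delta: [0.0043, -0.07, -0.3584, -0.0001, -0.0004, -0.0006]
[0.0004, -0.007, -0.0358, -0.0, -0.0, -0.0001]
[0.0009, -0.014, -0.0717, -0.0, -0.0001, -0.0001]
[0.0013, -0.021, -0.1075, -0.0, -0.0001, -0.0002]
[0.0017, -0.028, -0.1434, -0.0, -0.0002, -0.0002]
[0.0022, -0.035, -0.1792, -0.0, -0.0002, -0.0003]
[0.0026, -0.042, -0.215, -0.0, -0.0003, -0.0003]
[0.003, -0.049, -0.2509, -0.0001, -0.0003, -0.0004]
[0.0035, -0.056, -0.2867, -0.0001, -0.0004, -0.0005]
[0.0039, -0.063, -0.3225, -0.0001, -0.0004, -0.0005]
[0.0043, -0.07, -0.3584, -0.0001, -0.0004, -0.0006]
```

Call:
play_rows:
  deltas:
    - [[1, 0, -0.01, -0.04, 0, 0, 0], [1, 0, -0.015, -0.09, 0, 0, 0], [1, 0.002, -0.02, -0.14, 0, 0, 0], [1, 0.002, -0.03, -0.19, 0, 0, 0], [1, 0.003, -0.035, -0.23, 0, 0, 0]]

```text
clock: 12.58
tool_pos: [0.5357, -0.1977, 0.2651]
eef_rot: [0.612, 0.659, 0.322, 0.297]
contact_force: [-0.1, -0.2, -3.2]
opening: 0.153
```

```bash
python3 -c "
from h import *
s=get_state()
print(s['q'].round(3),s['contact_force'],s['moment'],s['opening']*88,s['tool_pos'])
for n in M:
    im=vision.snapshot(n);crop(im,220,120,160,110,5,n+'7',1.5)
"; python3 go.py .505 -.1 .30 .06 52 5
```

```text
[ 1.22   0.966 -1.317  2.391  2.477  0.744 -0.198] [-0.06170876 -0.17961125 -3.19006514] [-0.07945037  1.25761048  0.00290405] 13.480580387053847 [ 0.5356921  -0.19769786  0.26509925]
from [ 0.5356 -0.1977  0.2651] dist 0.1082 deg 0.87 min rows 1.73
full delta: [0.3327, 0.0438, -0.1323, -0.0002, -0.0041, 0.0026]
[0.0665, 0.0088, -0.0265, -0.0, -0.0008, 0.0005]
[0.1331, 0.0175, -0.0529, -0.0001, -0.0016, 0.0011]
[0.1996, 0.0263, -0.0794, -0.0001, -0.0024, 0.0016]
[0.2662, 0.035, -0.1058, -0.0001, -0.0033, 0.0021]
[0.3327, 0.0438, -0.1323, -0.0002, -0.0041, 0.0026]
```

View pics/scene7.png

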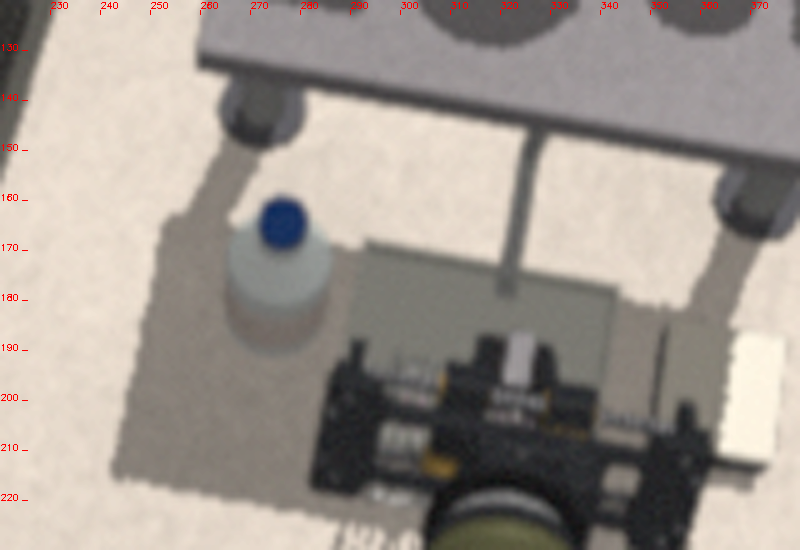

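View pics/top7.png

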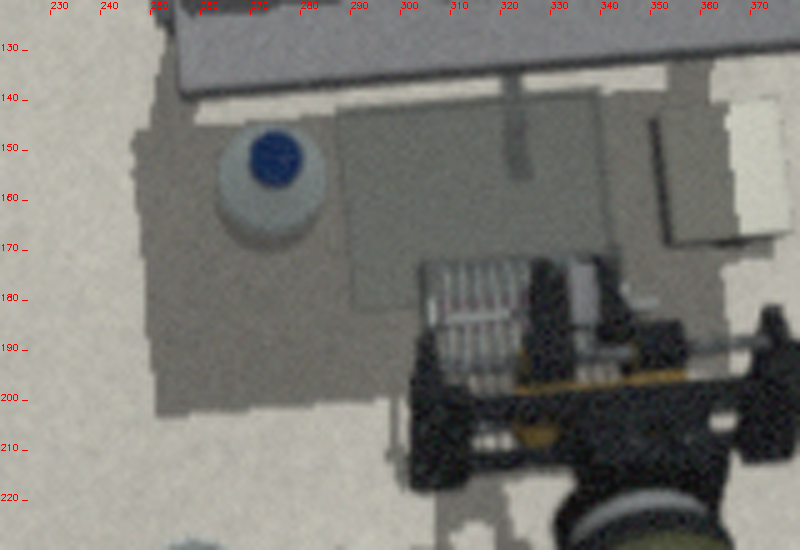

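The pictures show the rack hanging level from the fingers, and the empty drain hook's tip at (320,179) in scene. Joint 4 is approaching its limit, so I'll fit a simple arm geometry to the recorded poses and choose a route that stays within reach.

```bash
cat > kin.py <<'E'
from go import *
from scipy.optimize import least_squares
D=[((.1611,.6033,.257),(.793,.609,-.0007,.0006),1.5664),((.4526,.2676,.0697),(.705,.709,.004,-.002),1.9993),((.4386,-.1013,.2647),(.665,.716,.149,.151),2.399),
((.5734,-.1918,.2884),(.648,.699,.222,.204),2.097),((.5493,-.1933,.2667),(.611,.66,.322,.296),2.363),((.6225,-.188,.2072),(.612,.661,.321,.293),2.223),
((.629,-.1916,.2284),(.612,.659,.322,.297),2.199),((.5975,-.1939,.2303),(.612,.659,.322,.297),2.274),((.5357,-.1977,.2651),(.612,.659,.322,.297),2.391)]
def d2(p,z,h,L): w=np.array(p)-L*z-[0,0,h];return w@w
def pred(x,p,z):
    a,b,h,L=x;return np.arccos(np.clip((d2(p,z,h,L)-a*a-b*b)/(2*a*b),-1,1))
res=lambda x:[pred(x,p,R.from_quat(q).as_matrix()[:,2])-v for p,q,v in D]
S=least_squares(res,[.42,.4,.34,.25]);X=S.x
if __name__=="__main__":
    print(X.round(4),np.round(S.fun,4))
    for th in(52,45,60):
      for p in[(.536,-.198,.265),(.52,-.1,.3),(.54,-.05,.3),(.52,0,.3),(.54,0,.36),(.52,.0,.36),(.52,.13,.3),(.50,.13,.26),(.48,.13,.26),(.485,.2,.26),(.472,.268,.256),(.485,.268,.256),(.512,.268,.21)]:
        print(th,p,pred(X,p,rot(.04,np.radians(th))[:,2]).round(3))
E
python3 kin.py
```

```text
[0.5623 0.3461 0.338  0.2951] [ 0.0031 -0.0025  0.0001 -0.0057  0.002  -0.0001  0.0005  0.      0.0018]
52 (0.536, -0.198, 0.265) 2.407
52 (0.52, -0.1, 0.3) 2.539
52 (0.54, -0.05, 0.3) 2.523
52 (0.52, 0, 0.3) 2.595
52 (0.54, 0, 0.36) 2.45
52 (0.52, 0.0, 0.36) 2.499
52 (0.52, 0.13, 0.3) 2.527
52 (0.5, 0.13, 0.26) 2.628
52 (0.48, 0.13, 0.26) 2.685
52 (0.485, 0.2, 0.26) 2.559
52 (0.472, 0.268, 0.256) 2.458
52 (0.485, 0.268, 0.256) 2.432
52 (0.512, 0.268, 0.21) 2.404
45 (0.536, -0.198, 0.265) 2.329
45 (0.52, -0.1, 0.3) 2.443
45 (0.54, -0.05, 0.3) 2.425
45 (0.52, 0, 0.3) 2.491
45 (0.54, 0, 0.36) 2.347
45 (0.52, 0.0, 0.36) 2.395
45 (0.52, 0.13, 0.3) 2.431
45 (0.5, 0.13, 0.26) 2.532
45 (0.48, 0.13, 0.26) 2.584
45 (0.485, 0.2, 0.26) 2.474
45 (0.472, 0.268, 0.256) 2.385
45 (0.485, 0.268, 0.256) 2.359
45 (0.512, 0.268, 0.21) 2.337
60 (0.536, -0.198, 0.265) 2.485
60 (0.52, -0.1, 0.3) 2.643
60 (0.54, -0.05, 0.3) 2.63
60 (0.52, 0, 0.3) 2.712
60 (0.54, 0, 0.36) 2.564
60 (0.52, 0.0, 0.36) 2.618
60 (0.52, 0.13, 0.3) 2.631
60 (0.5, 0.13, 0.26) 2.731
60 (0.48, 0.13, 0.26) 2.797
60 (0.485, 0.2, 0.26) 2.646
60 (0.472, 0.268, 0.256) 2.528
60 (0.485, 0.268, 0.256) 2.503
60 (0.512, 0.268, 0.21) 2.464
```

```bash
python3 - <<'E'
from kin import *
for p in[(.545,-.19,.37),(.53,-.05,.38),(.51,.05,.38),(.5,.1,.38),(.49,.2,.38),(.485,.35,.38),(.485,.35,.258),(.485,.31,.258)]: print(p,pred(X,p,rot(.03,np.radians(52))[:,2]).round(3))
E
python3 go.py .545 -.195 .375 .07 52 5
```

```text
(0.545, -0.19, 0.37) 2.281
(0.53, -0.05, 0.38) 2.427
(0.51, 0.05, 0.38) 2.48
(0.5, 0.1, 0.38) 2.474
(0.49, 0.2, 0.38) 2.382
(0.485, 0.35, 0.38) 2.124
(0.485, 0.35, 0.258) 2.249
(0.485, 0.31, 0.258) 2.337
from [ 0.5356 -0.1977  0.2651] dist 0.1104 deg 0.31 min rows 1.77
full delta: [0.0073, 0.3083, -0.2006, -0.0002, -0.0016, 0.0007]
[0.0015, 0.0617, -0.0401, -0.0, -0.0003, 0.0001]
[0.0029, 0.1233, -0.0802, -0.0001, -0.0006, 0.0003]
[0.0044, 0.185, -0.1203, -0.0001, -0.0009, 0.0004]
[0.0058, 0.2467, -0.1605, -0.0001, -0.0013, 0.0005]
[0.0073, 0.3083, -0.2006, -0.0002, -0.0016, 0.0007]
```

Call:
play_rows:
  deltas:
    - [[1, 0.001, 0.05, -0.03, 0, 0, 0], [1, 0.003, 0.11, -0.07, 0, 0, 0], [1, 0.004, 0.18, -0.115, 0, 0, 0], [1, 0.006, 0.25, -0.16, 0, 0, 0], [1, 0.007, 0.308, -0.2, 0, 0, 0]]

```text
clock: 13.3
tool_pos: [0.5454, -0.1946, 0.3759]
eef_rot: [0.611, 0.659, 0.322, 0.298]
contact_force: [-0.8, -0.5, -2.5]
opening: 0.157
```

```bash
python3 -c "
from h import *
s=get_state()
print(s['q'].round(3),s['contact_force'],s['moment'],s['opening']*88,s['tool_pos'])
"; python3 go.py .535 -.08 .385 .06 52 5
```

```text
[ 1.3    0.663 -1.323  2.245  2.254  0.388 -0.137] [-0.82384215 -0.52896319 -2.53607587] [-0.08770539  1.32181292 -0.01898956] 13.780348779923226 [ 0.54537552 -0.19463824  0.37593411]
from [ 0.5454 -0.1946  0.3759] dist 0.1155 deg 0.93 min rows 1.85
full delta: [0.3837, 0.0203, -0.0226, 0.0001, -0.0042, 0.003]
[0.0767, 0.0041, -0.0045, 0.0, -0.0008, 0.0006]
[0.1535, 0.0081, -0.0091, 0.0001, -0.0017, 0.0012]
[0.2302, 0.0122, -0.0136, 0.0001, -0.0025, 0.0018]
[0.3069, 0.0162, -0.0181, 0.0001, -0.0034, 0.0024]
[0.3837, 0.0203, -0.0226, 0.0001, -0.0042, 0.003]
```

Call:
play_rows:
  deltas:
    - [[1, 0.04, 0.002, -0.002, 0, 0, 0], [1, 0.1, 0.005, -0.006, 0, -0.001, 0], [1, 0.18, 0.01, -0.01, 0, -0.002, 0.001], [1, 0.26, 0.014, -0.015, 0, -0.003, 0.002], [1, 0.34, 0.018, -0.02, 0, -0.004, 0.003]]

```text
clock: 13.92
tool_pos: [0.5352, -0.0912, 0.3828]
eef_rot: [0.616, 0.655, 0.32, 0.299]
contact_force: [0.9, 0.2, -4.0]
opening: 0.156
```

```bash
python3 -c "
from h import *
s=get_state()
print(s['q'].round(3),s['contact_force'],s['moment'],s['opening']*88,s['tool_pos'])
"; python3 go.py .51 .05 .385 .045 52 5
```

```text
[ 1.096  0.592 -1.41   2.377  2.202  0.638 -0.364] [ 0.88510078  0.19378227 -3.9974117 ] [-0.0432154   1.24405949  0.02598921] 13.733070157879595 [ 0.53522217 -0.09120184  0.38275783]
from [ 0.5352 -0.0912  0.3828] dist 0.1435 deg 1.02 min rows 2.3
full delta: [0.475, -0.0284, -0.0469, -0.0004, -0.0048, 0.003]
[0.095, -0.0057, -0.0094, -0.0001, -0.001, 0.0006]
[0.19, -0.0114, -0.0187, -0.0001, -0.0019, 0.0012]
[0.285, -0.0171, -0.0281, -0.0002, -0.0029, 0.0018]
[0.38, -0.0227, -0.0375, -0.0003, -0.0039, 0.0024]
[0.475, -0.0284, -0.0469, -0.0004, -0.0048, 0.003]
```

Call:
play_rows:
  deltas:
    - [[1, 0.04, -0.003, -0.004, 0, 0, 0], [1, 0.09, -0.006, -0.01, 0, -0.001, 0], [1, 0.13, -0.008, -0.014, 0, -0.002, 0.001]]

```text
clock: 14.3
tool_pos: [0.5274, -0.0518, 0.3828]
eef_rot: [0.618, 0.653, 0.318, 0.3]
contact_force: [-0.5, 0.1, -2.7]
opening: 0.153
```

```bash
python3 -c "
from h import *
s=get_state()
print(s['q'].round(3),s['contact_force'],s['moment'],s['opening']*88,s['tool_pos'])
"; python3 go.py .51 .05 .385 .045 52 5
```

```text
[ 0.983  0.558 -1.415  2.422  2.168  0.73  -0.459] [-0.53583042  0.11887107 -2.68723837] [-0.01853121  1.25970237  0.00344984] 13.475833957522346 [ 0.52742709 -0.05181131  0.38277586]
from [ 0.5274 -0.0518  0.3828] dist 0.1033 deg 0.68 min rows 1.65
full delta: [0.3421, -0.0184, -0.0349, -0.0007, -0.0031, 0.002]
[0.0684, -0.0037, -0.007, -0.0001, -0.0006, 0.0004]
[0.1368, -0.0074, -0.0139, -0.0003, -0.0012, 0.0008]
[0.2053, -0.0111, -0.0209, -0.0004, -0.0019, 0.0012]
[0.2737, -0.0148, -0.0279, -0.0006, -0.0025, 0.0016]
[0.3421, -0.0184, -0.0349, -0.0007, -0.0031, 0.002]
```

Call:
play_rows:
  deltas:
    - [[1, 0.05, -0.003, -0.005, 0, 0, 0], [1, 0.12, -0.007, -0.012, 0, -0.001, 0], [1, 0.2, -0.011, -0.02, 0, -0.002, 0.001], [1, 0.27, -0.015, -0.028, 0, -0.002, 0.001], [1, 0.34, -0.018, -0.035, 0, -0.003, 0.002]]

```text
clock: 14.92
tool_pos: [0.5097, 0.0501, 0.3847]
eef_rot: [0.622, 0.65, 0.316, 0.302]
contact_force: [0.4, 0.4, -3.0]
opening: 0.154
```

```bash
python3 -c "
from h import *
s=get_state()
print(s['q'].round(3),s['contact_force'],s['moment'],s['opening']*88,s['tool_pos'])
"; python3 go.py .495 .18 .385 .025 52 5
```

```text
[ 0.621  0.499 -1.399  2.471  1.993  0.952 -0.637] [ 0.4119274   0.40145801 -2.98124945] [-0.03900162  1.19207442  0.01174854] 13.512620106847113 [0.50970661 0.05007292 0.38474239]
from [0.5097 0.0501 0.3847] dist 0.1308 deg 1.17 min rows 2.09
full delta: [0.4349, -0.0177, -0.0235, -0.0009, -0.0052, 0.0038]
[0.087, -0.0035, -0.0047, -0.0002, -0.001, 0.0008]
[0.1739, -0.0071, -0.0094, -0.0004, -0.0021, 0.0015]
[0.2609, -0.0106, -0.0141, -0.0006, -0.0031, 0.0023]
[0.3479, -0.0142, -0.0188, -0.0008, -0.0041, 0.003]
[0.4349, -0.0177, -0.0235, -0.0009, -0.0052, 0.0038]
```

Call:
play_rows:
  deltas:
    - [[1, 0.06, -0.003, -0.003, 0, 0, 0], [1, 0.15, -0.007, -0.008, 0, -0.002, 0.001], [1, 0.25, -0.01, -0.014, 0, -0.003, 0.002], [1, 0.34, -0.014, -0.019, -0.001, -0.004, 0.003], [1, 0.435, -0.018, -0.023, -0.001, -0.005, 0.004]]

```text
clock: 15.55
tool_pos: [0.4947, 0.1811, 0.3844]
eef_rot: [0.628, 0.643, 0.314, 0.306]
contact_force: [0.9, -0.1, -3.9]
opening: 0.149
```

```bash
python3 -c "
from h import *
s=get_state()
print(s['q'].round(3),s['contact_force'],s['moment'],s['opening']*88,s['tool_pos'])
"; python3 go.py .485 .35 .385 .01 52 10
```

```text
[ 0.115  0.526 -1.313  2.388  1.747  1.216 -0.753] [ 0.9033462  -0.10912504 -3.87681749] [-0.018187    1.19698595  0.04570266] 13.141970931507359 [0.49467071 0.18105553 0.38437713]
from [0.4947 0.1811 0.3844] dist 0.1692 deg 0.87 min rows 2.71
full delta: [0.5638, -0.0098, -0.0153, -0.0002, -0.0039, 0.0028]
[0.0564, -0.001, -0.0015, -0.0, -0.0004, 0.0003]
[0.1128, -0.002, -0.0031, -0.0, -0.0008, 0.0006]
[0.1691, -0.003, -0.0046, -0.0001, -0.0012, 0.0008]
[0.2255, -0.0039, -0.0061, -0.0001, -0.0016, 0.0011]
[0.2819, -0.0049, -0.0076, -0.0001, -0.002, 0.0014]
[0.3383, -0.0059, -0.0092, -0.0001, -0.0024, 0.0017]
[0.3946, -0.0069, -0.0107, -0.0001, -0.0027, 0.0019]
[0.451, -0.0079, -0.0122, -0.0001, -0.0031, 0.0022]
[0.5074, -0.0089, -0.0138, -0.0002, -0.0035, 0.0025]
[0.5638, -0.0098, -0.0153, -0.0002, -0.0039, 0.0028]
```

Call:
play_rows:
  deltas:
    - [[1, 0.06, -0.001, -0.002, 0, 0, 0], [1, 0.15, -0.003, -0.004, 0, -0.001, 0.001], [1, 0.26, -0.005, -0.007, 0, -0.002, 0.001], [1, 0.36, -0.007, -0.01, 0, -0.003, 0.002], [1, 0.45, -0.008, -0.012, 0, -0.003, 0.002]]

```text
clock: 16.18
tool_pos: [0.4864, 0.3175, 0.3842]
eef_rot: [0.631, 0.64, 0.312, 0.307]
contact_force: [-0.3, -0.5, -3.8]
opening: 0.156
```

```bash
python3 -c "
from h import *
s=get_state()
print(s['q'].round(3),s['contact_force'],s['moment'],s['opening']*88,s['tool_pos'])
im=[vision.snapshot(n) for n in('scene','top')]
v=np.hstack(im)[:,:,::-1];v=cv2.resize(v,(800,300));cv2.imwrite('pics/both8.png',np.clip(v*1.5,0,255).astype(np.uint8))
"; python3 go.py .485 .352 .385 .01 52 ;python3 go.py .485 .352 .26 .01 52 5
```

```text
[-0.26   0.63  -1.222  2.167  1.618  1.415 -0.74 ] [-0.34190087 -0.51224066 -3.78996243] [ 0.03454854  1.2314593  -0.02225795] 13.691388789608087 [0.48644948 0.31746849 0.38415641]
from [0.4859 0.3198 0.3845] dist 0.0322 deg 0.5 min rows 0.51
full delta: [0.1072, 0.0002, -0.0018, -0.0008, -0.0026, 0.0005]
from [0.4859 0.3198 0.3845] dist 0.1286 deg 0.5 min rows 2.06
full delta: [0.1056, -0.3275, 0.2556, -0.0008, -0.0026, 0.0005]
[0.0211, -0.0655, 0.0511, -0.0002, -0.0005, 0.0001]
[0.0423, -0.131, 0.1022, -0.0003, -0.0011, 0.0002]
[0.0634, -0.1965, 0.1533, -0.0005, -0.0016, 0.0003]
[0.0845, -0.262, 0.2044, -0.0006, -0.0021, 0.0004]
[0.1056, -0.3275, 0.2556, -0.0008, -0.0026, 0.0005]
```

View pics/both8.png

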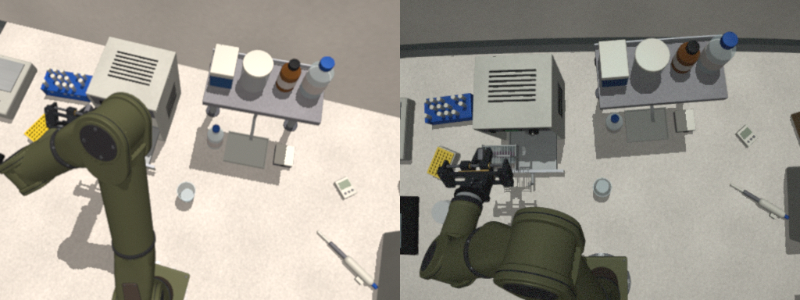

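Call:
play_rows:
  deltas:
    - [[1, 0.04, 0, 0, 0, -0.001, 0], [1, 0.08, -0.01, 0.006, 0, -0.002, 0], [1, 0.107, -0.05, 0.037, 0, -0.003, 0], [1, 0.107, -0.1, 0.077, -0.001, -0.003, 0], [1, 0.106, -0.16, 0.125, -0.001, -0.003, 0]]

```text
clock: 16.9
tool_pos: [0.4852, 0.3519, 0.3222]
eef_rot: [0.632, 0.639, 0.311, 0.309]
contact_force: [-0.2, -0.6, -4.0]
opening: 0.157
```

```bash
python3 go.py .485 .352 .259 .01 52 5
```

```text
from [0.4852 0.3519 0.3222] dist 0.0632 deg 0.14 min rows 1.01
full delta: [0.0007, -0.1666, 0.1291, 0.0002, 0.0005, 0.0006]
[0.0001, -0.0333, 0.0258, 0.0, 0.0001, 0.0001]
[0.0003, -0.0666, 0.0517, 0.0001, 0.0002, 0.0002]
[0.0004, -0.0999, 0.0775, 0.0001, 0.0003, 0.0004]
[0.0006, -0.1333, 0.1033, 0.0001, 0.0004, 0.0005]
[0.0007, -0.1666, 0.1291, 0.0002, 0.0005, 0.0006]
```

Call:
play_rows:
  deltas:
    - [[1, 0, -0.04, 0.03, 0, 0, 0], [1, 0, -0.08, 0.062, 0, 0, 0], [1, 0, -0.12, 0.093, 0, 0, 0], [1, 0, -0.155, 0.12, 0, 0, 0], [1, 0, -0.19, 0.147, 0, 0, 0]]

```text
clock: 17.52
tool_pos: [0.485, 0.3518, 0.2494]
eef_rot: [0.632, 0.639, 0.311, 0.309]
contact_force: [-0.4, -0.4, -2.0]
opening: 0.149
```

```bash
python3 go.py .484 .268 .25 .01 52 10; python3 - <<'E'
from h import *
s=get_state()
print(s['q'].round(3),s['contact_force'],s['moment'],s['opening']*88,s['tool_pos'])
im=vision.snapshot("top");crop(im,100,140,130,110,6,"t9",1.4)
E
```

```text
from [0.485  0.3518 0.2494] dist 0.0839 deg 0.13 min rows 1.34
full delta: [-0.2794, -0.0025, -0.0056, 0.0002, 0.0005, 0.0005]
[-0.0279, -0.0003, -0.0006, 0.0, 0.0, 0.0]
[-0.0559, -0.0005, -0.0011, 0.0, 0.0001, 0.0001]
[-0.0838, -0.0008, -0.0017, 0.0001, 0.0001, 0.0001]
[-0.1118, -0.001, -0.0022, 0.0001, 0.0002, 0.0002]
[-0.1397, -0.0013, -0.0028, 0.0001, 0.0002, 0.0002]
[-0.1677, -0.0015, -0.0033, 0.0001, 0.0003, 0.0003]
[-0.1956, -0.0018, -0.0039, 0.0002, 0.0003, 0.0003]
[-0.2236, -0.002, -0.0044, 0.0002, 0.0004, 0.0004]
[-0.2515, -0.0023, -0.005, 0.0002, 0.0004, 0.0004]
[-0.2794, -0.0025, -0.0056, 0.0002, 0.0005, 0.0005]
[-0.458  0.916 -1.067  2.235  1.81   1.574 -1.034] [-0.36731666 -0.37925058 -2.04537689] [-0.00354583  1.24475907  0.03500134] 13.111249891563533 [0.48495803 0.35184491 0.24940159]
```

View pics/t9.png

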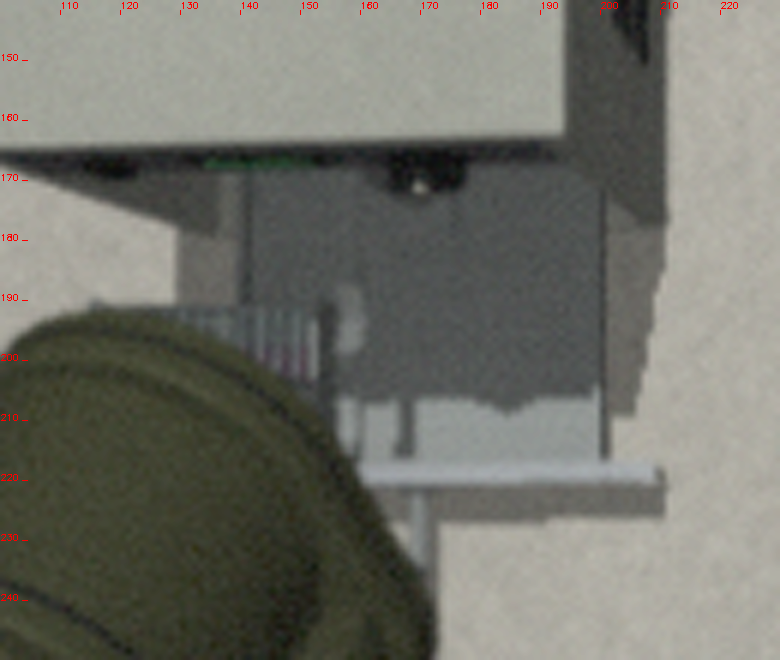

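Call:
play_rows:
  deltas:
    - [[1, -0.02, -0.006, -0.008, 0, 0, 0], [1, -0.06, -0.012, -0.016, 0, 0, 0], [1, -0.11, -0.015, -0.021, 0, 0, 0], [1, -0.16, -0.015, -0.022, 0, 0, 0], [1, -0.21, -0.015, -0.022, 0, 0, 0]]

```text
clock: 18.2
tool_pos: [0.4775, 0.2869, 0.2487]
eef_rot: [0.632, 0.639, 0.31, 0.309]
contact_force: [0.3, -0.5, -3.1]
opening: 0.153
```

```bash
python3 go.py .478 .268 .25 .01 52 ; python3 - <<'E'
from h import *
s=get_state()
print(s['q'].round(3),s['contact_force'],s['moment'],s['opening']*88,s['tool_pos'])
E
```

```text
from [0.4775 0.2869 0.2487] dist 0.019 deg 0.25 min rows 0.3
full delta: [-0.0631, 0.004, -0.0016, -0.0004, 0.0009, 0.001]
[-0.387  0.891 -1.08   2.394  1.832  1.578 -1.132] [ 0.25516179 -0.51220338 -3.10745347] [-0.02899168  1.27298482 -0.00426697] 13.430154832573972 [0.47745528 0.28692481 0.24867799]
```

Call:
play_rows:
  deltas:
    - [[1, -0.02, 0.001, 0, 0, 0, 0], [1, -0.04, 0.002, -0.001, 0, 0.001, 0], [1, -0.055, 0.003, -0.001, 0, 0.001, 0.001], [1, -0.063, 0.004, -0.001, 0, 0.001, 0.001], [1, -0.063, 0.004, -0.001, 0, 0.001, 0.001]]

```text
clock: 18.82
tool_pos: [0.4781, 0.2681, 0.2499]
eef_rot: [0.633, 0.639, 0.311, 0.308]
contact_force: [0.2, 0.4, -1.6]
opening: 0.152
```

```bash
python3 go.py .5125 .2685 .235 .01 52 ; python3 - <<'E'
from h import *
s=get_state()
print(s['q'].round(3),s['contact_force'],s['moment'],s['opening']*88,s['tool_pos'])
for n in M:
    im=vision.snapshot(n);cv2.imwrite(f"pics/{n}10f.png",im[:,:,::-1]);crop(im,100,140,130,110,6,n+"10",1.4)
# expected pixels of hook parts and bar points
for n in M: print(n,proj(n,[[.497,.268,.174],[.5125,.268,.163],[.478,.268,.208],[.478,.268,.249]]).round(1).tolist())
E
```

```text
from [0.4781 0.2681 0.2499] dist 0.0374 deg 0.08 min rows 0.6
full delta: [0.0001, 0.0316, 0.1207, -0.0004, -0.0001, -0.0001]
[-0.356  0.882 -1.085  2.436  1.849  1.574 -1.153] [ 0.1821229   0.35029139 -1.61901246] [-0.01759834  1.22271747  0.02263335] 13.363337938306218 [0.47814318 0.2681082  0.24986752]
scene [[156.6, 175.4], [159.3, 171.9], [151.5, 177.4], [147.8, 172.1]]
top [[157.4, 198.2], [158.5, 192.9], [153.7, 204.6], [149.1, 203.8]]
```

View pics/top10.png

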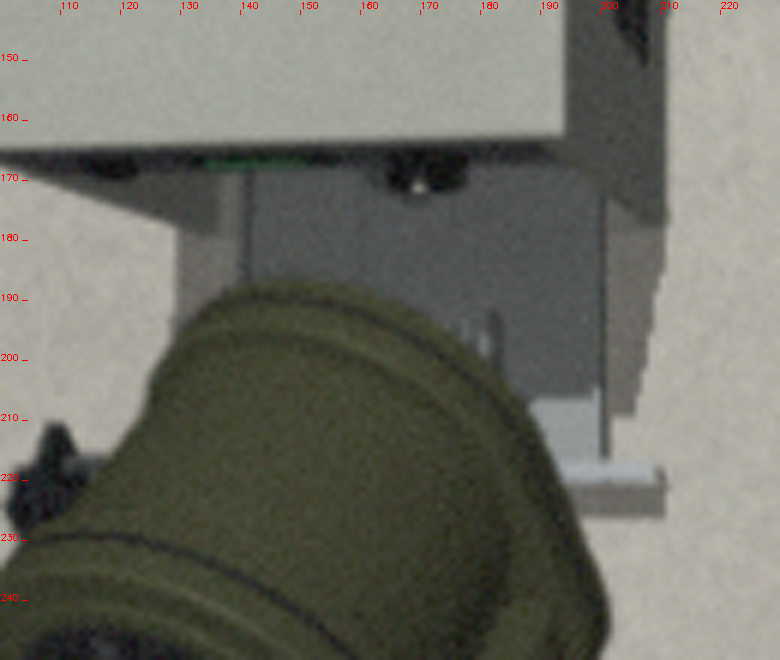

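View pics/scene10.png

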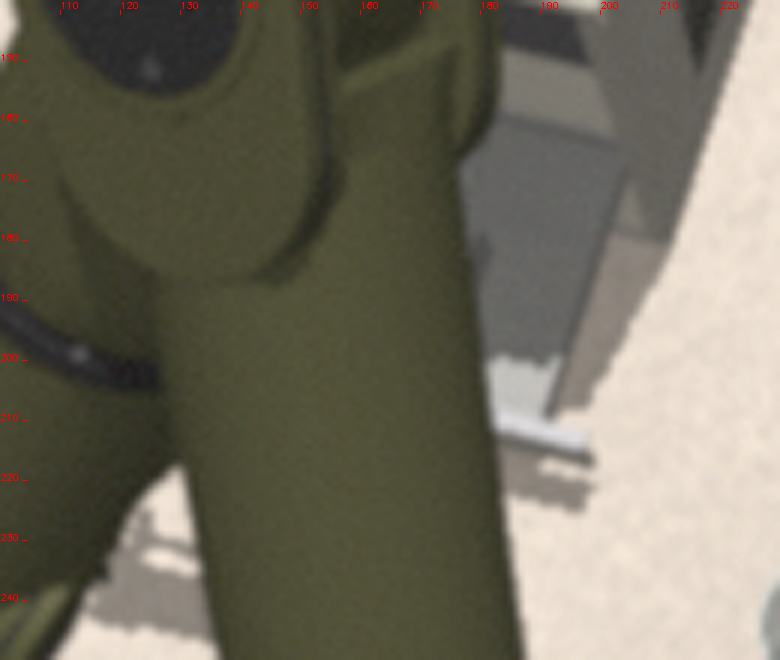

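```bash
python3 go.py .478 .2683 .232 .01 52; python3 go.py .5125 .2685 .232 .01 52 5
```

```text
from [0.4781 0.2684 0.2499] dist 0.0179 deg 0.08 min rows 0.29
full delta: [-0.0002, -0.0472, 0.0364, -0.0004, -0.0002, -0.0001]
from [0.4781 0.2684 0.2499] dist 0.0388 deg 0.08 min rows 0.62
full delta: [-0.0007, 0.0237, 0.127, -0.0004, -0.0002, -0.0001]
[-0.0001, 0.0047, 0.0254, -0.0001, -0.0, -0.0]
[-0.0003, 0.0095, 0.0508, -0.0001, -0.0001, -0.0001]
[-0.0004, 0.0142, 0.0762, -0.0002, -0.0001, -0.0001]
[-0.0006, 0.019, 0.1016, -0.0003, -0.0002, -0.0001]
[-0.0007, 0.0237, 0.127, -0.0004, -0.0002, -0.0001]
```

Call:
play_rows:
  deltas:
    - [[1, 0, -0.024, 0.018, 0, 0, 0], [1, 0, -0.046, 0.036, 0, 0, 0], [1, 0, -0.029, 0.058, 0, 0, 0], [1, 0, -0.012, 0.08, 0, 0, 0], [1, 0, 0.005, 0.103, 0, 0, 0]]

```text
clock: 19.55
tool_pos: [0.5042, 0.2684, 0.2322]
eef_rot: [0.633, 0.639, 0.311, 0.308]
contact_force: [1.2, -0.9, -3.4]
opening: 0.156
```

```bash
python3 go.py .5125 .2685 .231 .01 52; python3 - <<'E'
from h import *
s=get_state()
print(s['q'].round(3),s['contact_force'],s['moment'],s['opening']*88,s['tool_pos'])
E
```

```text
from [0.5042 0.2684 0.2322] dist 0.0083 deg 0.07 min rows 0.13
full delta: [0.0, 0.0137, 0.0242, -0.0002, -0.0, -0.0003]
[-0.316  0.928 -1.052  2.396  1.928  1.563 -1.109] [ 1.17880934 -0.85642274 -3.4156839 ] [0.04318828 1.27381541 0.00461795] 13.691145373221325 [0.50424875 0.2684082  0.23222896]
```

Call:
play_rows:
  deltas:
    - [[1, 0, 0.008, 0.014, 0, 0, 0], [1, 0, 0.015, 0.025, 0, 0, 0], [1, 0, 0.001, 0.036, 0, 0, 0], [1, 0, -0.014, 0.047, 0, 0, 0], [1, 0, -0.025, 0.056, 0, 0, 0]]

```text
clock: 20.18
tool_pos: [0.5126, 0.2687, 0.2153]
eef_rot: [0.633, 0.639, 0.311, 0.308]
contact_force: [-0.1, -0.3, -3.6]
opening: 0.154
```

```bash
python3 go.py .5125 .2685 .207 .01 52; python3 - <<'E'
from h import *
s=get_state()
print(s['contact_force'],s['moment'],s['opening']*88,s['tool_pos'])
E
```

```text
from [0.5126 0.2687 0.2153] dist 0.0083 deg 0.08 min rows 0.13
full delta: [-0.0005, -0.022, 0.0169, -0.0004, -0.0001, -0.0001]
[-0.12069825 -0.31613635 -3.59801506] [-0.01836778  1.26716243 -0.05025585] 13.548246586030746 [0.51256017 0.26865191 0.21532075]
```

Call:
play_rows:
  deltas:
    - [[1, 0, -0.006, 0.005, 0, 0, 0], [1, 0, -0.012, 0.009, 0, 0, 0], [1, 0, -0.017, 0.013, 0, 0, 0], [1, 0, -0.022, 0.017, 0, 0, 0], [1, 0, -0.022, 0.017, 0, 0, 0]]

```text
clock: 20.8
tool_pos: [0.5126, 0.2686, 0.2069]
eef_rot: [0.633, 0.639, 0.311, 0.308]
contact_force: [0.1, 0.0, -3.0]
opening: 0.153
```

Call:
play_rows:
  deltas:
    - [[1, 0, 0, 0, 0, 0, 0], [1, 0, -0.003, 0.002, 0, 0, 0], [1, 0, -0.005, 0.004, 0, 0, 0], [1, 0, -0.005, 0.004, 0, 0, 0]]

```text
clock: 21.3
tool_pos: [0.5132, 0.2688, 0.2059]
eef_rot: [0.632, 0.638, 0.312, 0.309]
contact_force: [2.5, -0.8, 2.0]
opening: 0.155
```

```bash
python3 - <<'E'
from h import *
s=get_state()
print(s['contact_force'],s['moment'],s['opening']*88,s['tool_pos'])
for n in M:
    im=vision.snapshot(n);crop(im,100,140,130,110,6,n+"11",1.6)
E
```

```text
[ 2.53735639 -0.75773192  1.95533783] [-0.06623495  0.06940951 -0.03643244] 13.616568372814031 [0.51323719 0.26876466 0.20590496]
```

View pics/top11.png

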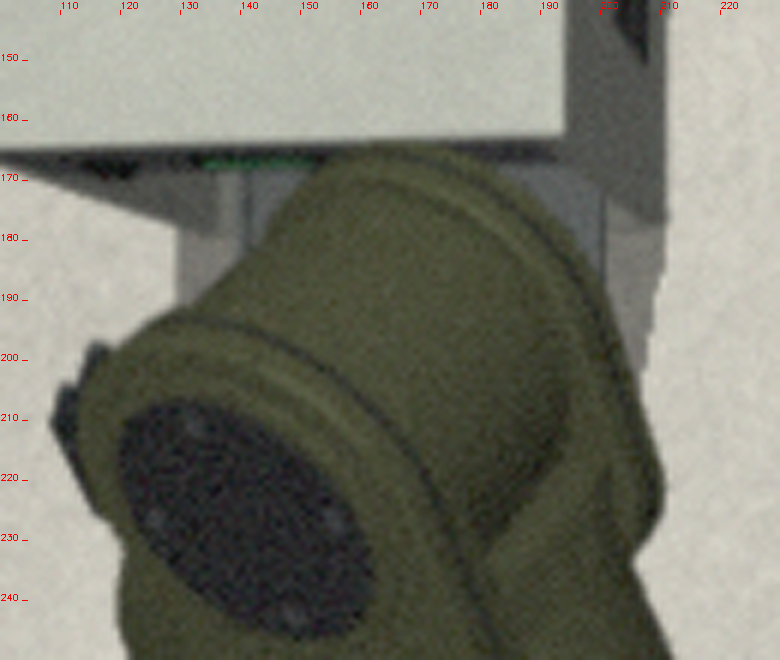

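Call:
play_rows:
  deltas:
    - [[0.6, 0, 0, 0, 0, 0, 0], [0.5, 0, 0, 0, 0, 0, 0], [0.3, 0, 0, 0, 0, 0, 0], [0.1, 0, 0, 0, 0, 0, 0], [-0.1, 0, 0, 0, 0, 0, 0]]
  force: 20

```text
clock: 22.02
tool_pos: [0.5131, 0.2688, 0.2058]
eef_rot: [0.633, 0.638, 0.312, 0.308]
contact_force: [-0.4, 0.2, 0.0]
opening: 0.534
```

Call:
play_rows:
  deltas:
    - [[-0.2, 0, 0, 0, 0, 0, 0], [-0.2, 0, 0, -0.03, 0, 0, 0], [-0.2, 0, 0, -0.08, 0, 0, 0], [-0.2, 0, 0, -0.16, 0, 0, 0], [-0.2, 0, 0, -0.25, 0, 0, 0]]

```text
clock: 22.65
tool_pos: [0.4531, 0.268, 0.2525]
eef_rot: [0.633, 0.638, 0.312, 0.308]
contact_force: [0.4, -0.2, 0.7]
opening: 0.6
```

```bash
python3 - <<'E'
from h import *
s=get_state()
print(s['q'].round(3),s['contact_force'],s['moment'],s['opening']*88,s['tool_pos'])
E
python3 go.py .38 .268 .31 .01 40 5
```

```text
[-0.415  0.878 -1.104  2.482  1.788  1.613 -1.232] [ 0.39924436 -0.1621025   0.65001134] [0.03595164 0.78155363 0.0859534 ] 52.756038213817924 [0.45307606 0.26804608 0.25250214]
from [0.4531 0.268  0.2525] dist 0.093 deg 12.06 min rows 1.49
full delta: [0.0024, 0.0014, -0.3099, 0.067, -0.0002, -0.0003]
[0.0005, 0.0003, -0.062, 0.0134, -0.0, -0.0001]
[0.001, 0.0005, -0.124, 0.0268, -0.0001, -0.0001]
[0.0014, 0.0008, -0.186, 0.0402, -0.0001, -0.0002]
[0.0019, 0.0011, -0.2479, 0.0536, -0.0001, -0.0003]
[0.0024, 0.0014, -0.3099, 0.067, -0.0002, -0.0003]
```

```bash
python3 go.py .42 .27 .33 .01 25 5
```

```text
from [0.4531 0.268  0.2525] dist 0.0843 deg 27.06 min rows 2.53
full delta: [0.0079, 0.136, -0.2457, 0.1503, -0.0002, -0.0003]
[0.0016, 0.0272, -0.0491, 0.0301, -0.0, -0.0001]
[0.0031, 0.0544, -0.0983, 0.0601, -0.0001, -0.0001]
[0.0047, 0.0816, -0.1474, 0.0902, -0.0001, -0.0002]
[0.0063, 0.1088, -0.1966, 0.1203, -0.0002, -0.0003]
[0.0079, 0.136, -0.2457, 0.1503, -0.0002, -0.0003]
```

Call:
play_rows:
  deltas:
    - [[-0.2, 0, 0.01, -0.07, 0.02, 0, 0], [0, 0, 0.03, -0.12, 0.05, 0, 0], [0.3, 0.004, 0.07, -0.17, 0.08, 0, 0], [0.6, 0.006, 0.1, -0.21, 0.115, 0, 0], [1, 0.008, 0.136, -0.246, 0.15, 0, 0]]

```text
clock: 23.28
tool_pos: [0.4189, 0.27, 0.3313]
eef_rot: [0.687, 0.694, 0.154, 0.151]
contact_force: [-0.1, 0.0, -0.8]
opening: 0.184
```

```bash
python3 - <<'E'
from h import *
s=get_state()
print(s['q'].round(3),s['contact_force'],s['moment'],s['opening']*88,s['tool_pos'])
E
python3 go.py .365 .268 .30 .01 0 5
```

```text
[-0.013  0.621 -1.369  2.118  1.202  1.153 -0.417] [-0.09428256  0.02996081 -0.77063921] [-0.04359748  0.44731501 -0.00995008] 16.179076341698277 [0.41890657 0.26998717 0.33133665]
from [0.4189 0.27   0.3313] dist 0.0624 deg 24.93 min rows 2.33
full delta: [-0.0047, -0.207, 0.0189, 0.1385, -0.0004, 0.0004]
[-0.0009, -0.0414, 0.0038, 0.0277, -0.0001, 0.0001]
[-0.0019, -0.0828, 0.0076, 0.0554, -0.0002, 0.0001]
[-0.0028, -0.1242, 0.0114, 0.0831, -0.0002, 0.0002]
[-0.0037, -0.1656, 0.0152, 0.1108, -0.0003, 0.0003]
[-0.0047, -0.207, 0.0189, 0.1385, -0.0004, 0.0004]
```

Call:
play_rows:
  deltas:
    - [[1, 0, -0.04, 0.004, 0.028, 0, 0], [1, -0.002, -0.083, 0.008, 0.055, 0, 0], [1, -0.003, -0.124, 0.011, 0.083, 0, 0], [1, -0.004, -0.166, 0.015, 0.11, 0, 0], [1, -0.005, -0.207, 0.019, 0.138, 0, 0]]

```text
clock: 23.9
tool_pos: [0.3638, 0.2676, 0.3001]
eef_rot: [0.703, 0.712, -0.0, -0.0]
contact_force: [-0.1, 0.8, 0.1]
opening: 0.009
```

```bash
python3 - <<'E'
from h import *
s=get_state()
print(s['q'].round(3),s['contact_force'],s['opening']*88,s['tool_pos'])
for n in M:
    im=vision.snapshot(n);cv2.imwrite(f"pics/{n}12f.png",im[:,:,::-1]);crop(im,100,140,130,110,6,n+"12",1.4)
E
python3 go.py .365 .268 .07 .01 0
```

```text
[ 0.062  0.749 -1.412  1.979  0.818  1.171 -0.105] [-0.14449375  0.77369724  0.13100986] 0.7944480312862823 [0.36384901 0.2676468  0.30010126]
from [0.3649 0.2673 0.2993] dist 0.2293 deg 0.03 min rows 3.67
full delta: [0.0024, 0.0008, 0.7644, -0.0001, 0.0001, 0.0001]
```

View pics/scene12.png

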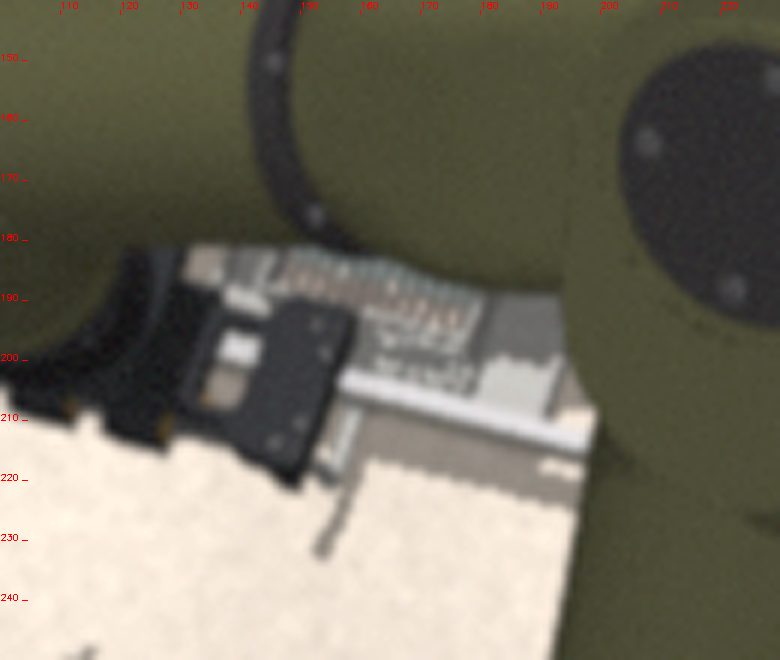

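View pics/top12.png

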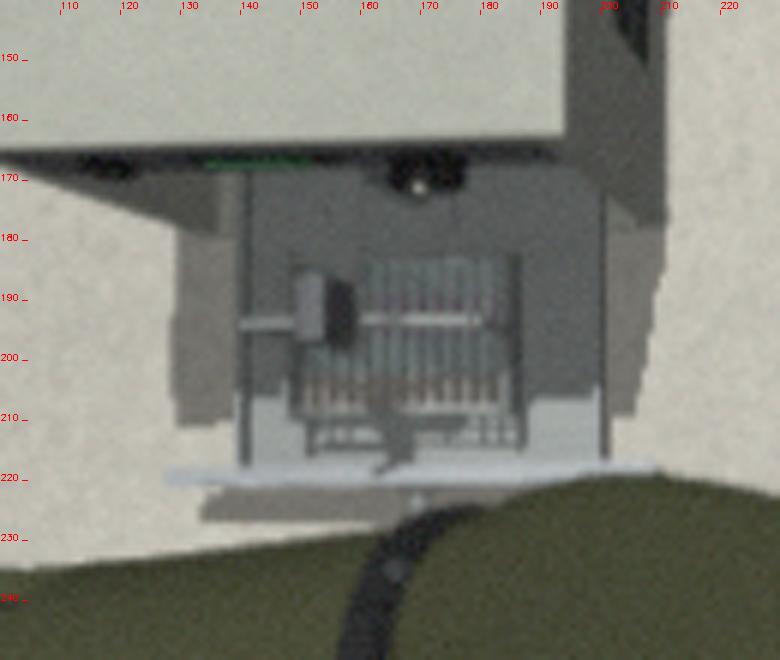

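The top view shows the rack hanging in the drawer, level and centred, with its cross-wire along row 193 and the grip at (154,191). The plate edge is still at row 219, so the drawer is still fully out. Next I'll lower the shut fingers in front of the handle.

Call:
play_rows:
  deltas:
    - [[1, 0, -0.01, 0.1, 0, 0, 0], [1, 0.001, -0.015, 0.25, 0, 0, 0], [1, 0.002, -0.015, 0.42, 0, 0, 0], [1, 0.002, -0.015, 0.58, 0, 0, 0], [1, 0.002, -0.015, 0.68, 0, 0, 0]]

```text
clock: 24.62
tool_pos: [0.3595, 0.2675, 0.094]
eef_rot: [0.703, 0.711, -0.0, 0.0]
contact_force: [-0.2, -0.3, -0.5]
opening: 0.002
```

```bash
python3 - <<'E'
from h import *
s=get_state()
print(s['q'].round(3),s['contact_force'],s['opening']*88,s['tool_pos'])
E
python3 go.py .361 .268 .07 .01 0
```

```text
[-0.129  1.038 -1.098  2.188  1.329  0.911 -0.519] [-0.15641006 -0.30909667 -0.51533954] 0.2096238467552926 [0.35954342 0.26750352 0.09401499]
from [0.3595 0.2675 0.094 ] dist 0.0241 deg 0.14 min rows 0.39
full delta: [0.0017, 0.0049, 0.08, -0.0, 0.0004, 0.0007]
```

Call:
play_rows:
  deltas:
    - [[1, 0, 0, 0.04, 0, 0, 0], [1, 0.001, 0, 0.08, 0, 0, 0], [1, 0.001, 0.02, 0.08, 0, 0, 0], [1, 0.001, 0.04, 0.08, 0, 0, 0], [1, 0.001, 0.055, 0.08, 0, 0, 0]]

```text
clock: 25.25
tool_pos: [0.377, 0.2682, 0.0707]
eef_rot: [0.703, 0.711, 0.0, 0.001]
contact_force: [0.2, -1.3, -1.3]
opening: 0.006
```

Call:
play_rows:
  deltas:
    - [[1, 0, 0.01, 0, 0, 0, 0], [1, 0, 0.02, 0, 0, 0, 0], [1, 0, 0.035, 0, 0, 0, 0], [1, 0, 0.05, 0, 0, 0, 0], [1, 0, 0.065, 0, 0, 0, 0]]

```text
clock: 25.88
tool_pos: [0.3968, 0.2684, 0.0707]
eef_rot: [0.703, 0.711, 0.0, 0.001]
contact_force: [-2.1, -0.4, 2.0]
opening: 0.006
```

Call:
play_rows:
  deltas:
    - [[1, 0, 0.015, 0, 0, 0, 0], [1, 0, 0.03, 0, 0, 0, 0], [1, 0, 0.045, 0, 0, 0, 0], [1, 0, 0.06, 0, 0, 0, 0], [1, 0, 0.075, 0, 0, 0, 0]]

```text
clock: 26.5
tool_pos: [0.4195, 0.2686, 0.0707]
eef_rot: [0.703, 0.711, 0.0, 0.001]
contact_force: [-3.1, -0.4, 1.7]
opening: 0.004
```

```bash
python3 - <<'E'
from h import *
s=get_state()
print(s['q'].round(3),s['contact_force'],s['moment'],s['tool_pos'])
im=vision.snapshot("top");crop(im,100,140,130,110,6,"t13",1.4)
E
python3 go.py .505 .269 .07 .01 0
```

```text
[-0.079  1.096 -1.06   2.05   1.314  0.933 -0.336] [-3.1016347  -0.39786174  1.74877952] [-0.08717566  0.52560114  0.03411405] [0.41952698 0.26860706 0.07069358]
from [0.4204 0.2686 0.0707] dist 0.0846 deg 0.12 min rows 1.35
full delta: [-0.0017, 0.282, 0.0028, 0.0007, 0.0002, 0.0001]
```

View pics/t13.png

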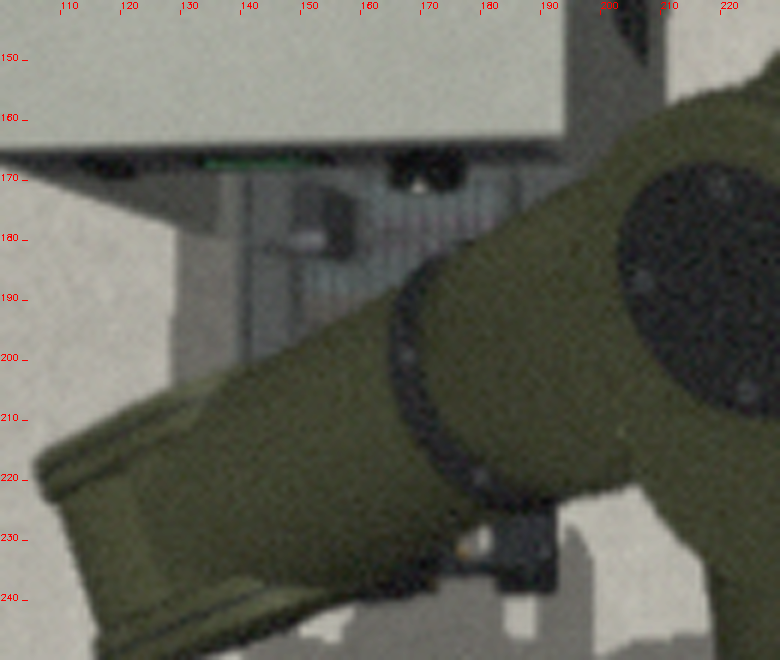

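Call:
play_rows:
  deltas:
    - [[1, 0, 0.015, 0, -0.008, 0, 0], [1, 0, 0.03, 0, -0.016, 0, 0], [1, 0, 0.045, 0, -0.024, 0, 0], [1, 0, 0.06, 0, -0.032, 0, 0], [1, 0, 0.075, 0, -0.04, 0, 0]]

```text
clock: 27.18
tool_pos: [0.443, 0.2688, 0.0706]
eef_rot: [0.702, 0.709, 0.046, 0.046]
contact_force: [-1.9, 0.1, -2.4]
opening: 0.011
```

```bash
python3 - <<'E'
from h import *
s=get_state()
print(s['q'].round(3),s['contact_force'],s['moment'],s['tool_pos'])
E
python3 go.py .49 .269 .07 .01 15 10
```

```text
[-0.111  1.076 -1.019  2.091  1.479  0.937 -0.482] [-1.93813944  0.07426082 -2.35149662] [-0.06030493  0.70107595  0.03783025] [0.44302616 0.26876391 0.07063072]
from [0.443  0.2688 0.0706] dist 0.047 deg 7.6 min rows 0.75
full delta: [-0.0009, 0.155, 0.0223, -0.0422, 0.0002, 0.0002]
[-0.0001, 0.0155, 0.0022, -0.0042, 0.0, 0.0]
[-0.0002, 0.031, 0.0045, -0.0084, 0.0, 0.0]
[-0.0003, 0.0465, 0.0067, -0.0127, 0.0001, 0.0001]
[-0.0003, 0.062, 0.0089, -0.0169, 0.0001, 0.0001]
[-0.0004, 0.0775, 0.0111, -0.0211, 0.0001, 0.0001]
[-0.0005, 0.093, 0.0134, -0.0253, 0.0001, 0.0001]
[-0.0006, 0.1085, 0.0156, -0.0296, 0.0001, 0.0002]
[-0.0007, 0.124, 0.0178, -0.0338, 0.0002, 0.0002]
[-0.0008, 0.1395, 0.02, -0.038, 0.0002, 0.0002]
[-0.0009, 0.155, 0.0223, -0.0422, 0.0002, 0.0002]
```

Call:
play_rows:
  deltas:
    - [[1, 0, 0.015, 0.002, -0.008, 0, 0], [1, 0, 0.03, 0.004, -0.016, 0, 0], [1, 0, 0.045, 0.006, -0.024, 0, 0], [1, 0, 0.06, 0.009, -0.033, 0, 0], [1, 0, 0.075, 0.011, -0.042, 0, 0]]

```text
clock: 27.8
tool_pos: [0.4661, 0.269, 0.0703]
eef_rot: [0.697, 0.705, 0.093, 0.092]
contact_force: [-2.0, -0.7, -2.5]
opening: 0.007
```

```bash
python3 - <<'E'
from h import *
s=get_state()
print(s['q'].round(3),s['contact_force'],s['moment'],s['tool_pos'])
E
python3 go.py .49 .269 .07 .01 15 5
```

```text
[-0.145  1.073 -0.986  2.134  1.658  0.984 -0.644] [-2.04970982 -0.74286499 -2.51159758] [0.016619   0.90161859 0.04392361] [0.46605621 0.2690268  0.07026257]
from [0.4661 0.269  0.0703] dist 0.0239 deg 0.07 min rows 0.38
full delta: [-0.0009, 0.0768, 0.0216, 0.0003, 0.0002, 0.0002]
[-0.0002, 0.0154, 0.0043, 0.0001, 0.0, 0.0]
[-0.0004, 0.0307, 0.0086, 0.0001, 0.0001, 0.0001]
[-0.0006, 0.0461, 0.0129, 0.0002, 0.0001, 0.0001]
[-0.0007, 0.0615, 0.0173, 0.0003, 0.0001, 0.0002]
[-0.0009, 0.0768, 0.0216, 0.0003, 0.0002, 0.0002]
```

Call:
play_rows:
  deltas:
    - [[1, 0, 0.015, 0.004, 0, 0, 0], [1, 0, 0.03, 0.008, 0, 0, 0], [1, 0, 0.045, 0.012, 0, 0, 0], [1, 0, 0.06, 0.017, 0, 0, 0], [1, 0, 0.075, 0.021, 0, 0, 0]]

```text
clock: 28.42
tool_pos: [0.49, 0.2693, 0.0702]
eef_rot: [0.697, 0.705, 0.093, 0.092]
contact_force: [-1.8, -1.3, 0.2]
opening: 0.006
```

Call:
play_rows:
  deltas:
    - [[1, 0, 0.008, 0.002, 0, 0, 0], [1, 0, 0.016, 0.004, 0, 0, 0], [1, 0, 0.024, 0.006, 0, 0, 0], [1, 0, 0.032, 0.009, 0, 0, 0], [1, 0, 0.038, 0.01, 0, 0, 0]]

```text
clock: 29.05
tool_pos: [0.5008, 0.2694, 0.0701]
eef_rot: [0.697, 0.705, 0.092, 0.092]
contact_force: [-6.2, -1.2, 1.5]
opening: 0.003
```

Call:
play_rows:
  deltas:
    - [[1, 0, 0.006, 0.002, 0, 0, 0], [1, 0, 0.01, 0.003, 0, 0, 0], [1, 0, 0.015, 0.004, 0, 0, 0], [1, 0, 0.02, 0.005, 0, 0, 0]]

```text
clock: 29.55
tool_pos: [0.5016, 0.2694, 0.0699]
eef_rot: [0.696, 0.707, 0.089, 0.089]
contact_force: [-17.2, -3.1, 10.5]
opening: 0.005
```

Call:
play_rows:
  deltas:
    - [[1, 0, -0.01, 0, 0, 0, 0], [1, 0, -0.05, -0.014, 0, 0, 0], [1, 0, -0.12, -0.03, 0, 0, 0], [1, 0, -0.2, -0.1, 0, 0, 0], [1, 0, -0.24, -0.25, 0, 0, 0]]

```text
clock: 30.18
tool_pos: [0.4127, 0.2678, 0.124]
eef_rot: [0.696, 0.707, 0.088, 0.089]
contact_force: [0.4, 1.0, 0.7]
opening: 0.003
```

```bash
python3 - <<'E'
from h import *
s=get_state()
print(s['q'].round(3),s['contact_force'],s['moment'],s['tool_pos'])
E
python3 go.py .40 .10 .3 .01 15 5;
```

```text
[-0.174  0.957 -1.059  2.234  1.543  0.986 -0.705] [0.42973289 0.99749625 0.66858878] [0.06021987 0.23898364 0.06353874] [0.41269179 0.26779608 0.12396718]
from [0.4127 0.2678 0.124 ] dist 0.2435 deg 0.67 min rows 3.9
full delta: [-0.5599, 0.0968, -0.5797, -0.0033, 0.0003, 0.0016]
[-0.112, 0.0194, -0.1159, -0.0007, 0.0001, 0.0003]
[-0.224, 0.0387, -0.2319, -0.0013, 0.0001, 0.0006]
[-0.336, 0.0581, -0.3478, -0.002, 0.0002, 0.0009]
[-0.4479, 0.0774, -0.4638, -0.0027, 0.0002, 0.0012]
[-0.5599, 0.0968, -0.5797, -0.0033, 0.0003, 0.0016]
```

Call:
play_rows:
  deltas:
    - [[1, 0, 0.02, -0.12, 0, 0, 0], [1, -0.05, 0.05, -0.27, 0, 0, 0], [1, -0.15, 0.08, -0.42, 0, 0, 0], [1, -0.3, 0.1, -0.55, 0, 0, 0], [1, -0.45, 0.13, -0.6, 0, 0, 0]]

```text
clock: 30.8
tool_pos: [0.4087, 0.1328, 0.3109]
eef_rot: [0.696, 0.707, 0.09, 0.091]
contact_force: [1.0, -0.1, 0.2]
opening: 0.006
```

```bash
python3 - <<'E'
from h import *
s=get_state()
print(s['q'].round(3),s['tool_pos'])
E
python3 go.py .46 -.12 .32 .01 15 5;
```

```text
[ 0.38   0.546 -1.357  2.213  1.01   0.906 -0.011] [0.4087412  0.13281917 0.31088332]
from [0.4087 0.1328 0.3109] dist 0.2581 deg 0.44 min rows 4.13
full delta: [-0.8453, 0.1598, 0.0124, -0.0016, 0.0002, 0.0019]
[-0.1691, 0.032, 0.0025, -0.0003, 0.0, 0.0004]
[-0.3381, 0.0639, 0.005, -0.0006, 0.0001, 0.0007]
[-0.5072, 0.0959, 0.0075, -0.001, 0.0001, 0.0011]
[-0.6763, 0.1279, 0.01, -0.0013, 0.0002, 0.0015]
[-0.8453, 0.1598, 0.0124, -0.0016, 0.0002, 0.0019]
```

Call:
play_rows:
  deltas:
    - [[1, -0.13, 0.03, 0, 0, 0, 0], [1, -0.3, 0.06, 0, 0, 0, 0], [1, -0.47, 0.1, 0, 0, 0, 0], [1, -0.64, 0.13, 0, 0, 0, 0], [1, -0.8, 0.16, 0, 0, 0, 0]]

```text
clock: 31.42
tool_pos: [0.4596, -0.1091, 0.3242]
eef_rot: [0.696, 0.706, 0.09, 0.092]
contact_force: [0.3, 0.4, 0.7]
opening: 0.003
```

Call:
play_rows:
  deltas:
    - [[1, -0.05, 0, 0, 0, 0, 0], [1, -0.05, 0, 0, 0, 0, 0]]

```text
clock: 31.68
tool_pos: [0.4602, -0.126, 0.3243]
eef_rot: [0.698, 0.705, 0.09, 0.092]
contact_force: [-0.1, 0.9, 0.0]
opening: 0.002
```

```bash
python3 - <<'E'
from edge import *
s=get_state()
print(s['q'].round(3),s['tool_pos'])
a=vision.snapshot("scene");b=vision.snapshot("top")
cv2.imwrite("pics/scene14f.png",a[:,:,::-1]);cv2.imwrite("pics/top14f.png",b[:,:,::-1])
crop(a,110,90,130,110,6,"s14",1.8);crop(b,85,130,140,100,5,"t14",1.8)
v=cv2.resize(np.hstack([a,b])[:,:,::-1],(800,300));cv2.imwrite('pics/both14.png',np.clip(v*1.5,0,255).astype(np.uint8))
E
```

```text
[ 1.07   0.637 -1.417  2.082  0.948  0.893  0.749] [ 0.46016603 -0.1259758   0.32434758]
```

View pics/s14.png

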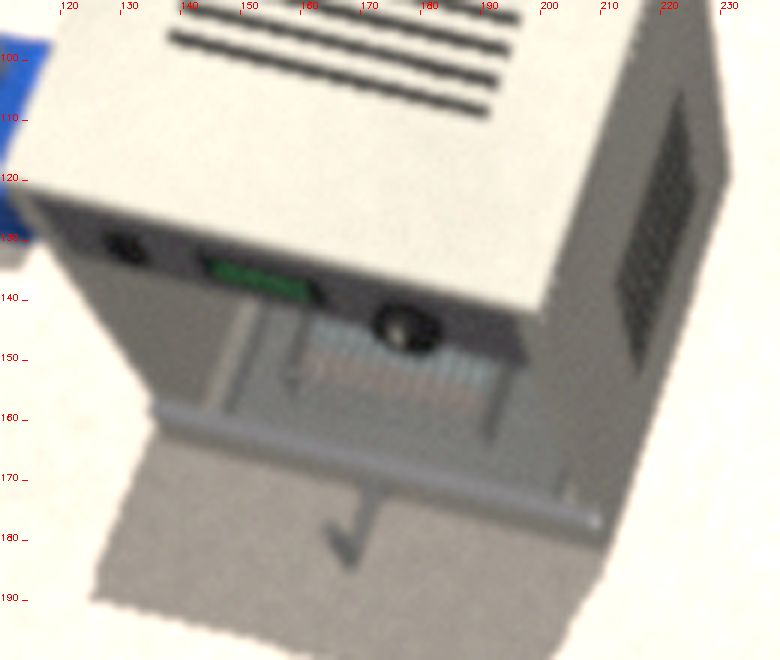

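View pics/t14.png

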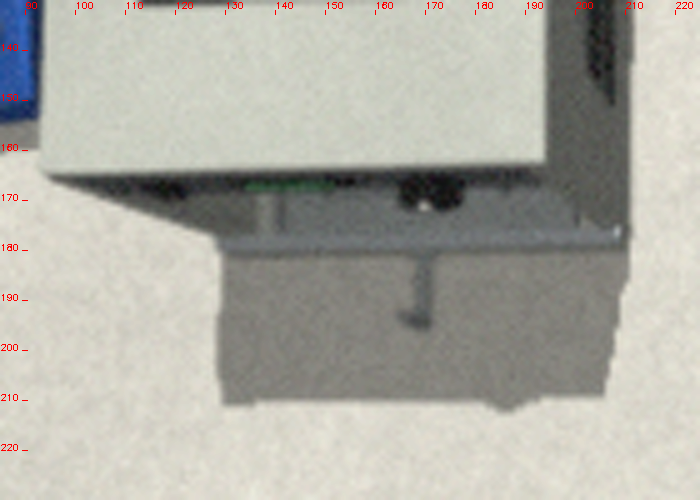

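View pics/both14.png

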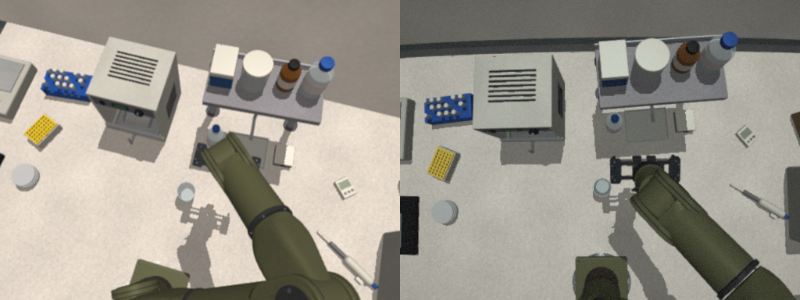

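```bash
python3 - <<'E'
from edge import *
np.set_printoptions(precision=4,suppress=True)
def prof(f,c0,c1,r0,r1):
    g=cv2.imread(f).max(2).astype(float)[r0:r1,c0:c1].mean(1);return list(zip(range(r0,r1),g.round(0).astype(int)))
print(prof("pics/top0.png",178,200,172,192));print(prof("pics/top14f.png",178,200,170,190));print(prof("pics/top2.png",178,200,210,228))
# handle end (dark vs shadowed bench): lowest row in cols 162-172
for f,r in(("top0",(186,206)),("top14f",(183,203)),("top2",(226,246))): print(f,prof(f"pics/{f}.png",164,171,*r))
for z,uv in((.093,(166.5,195)),(.093,(164.7,235.8))): print(onz("top",uv,z))
print("bend scene z=.04", onz("scene",(167.3,184.5),.04),onz("scene",(153,221),.04))
E
```

```text
[(172, np.int64(53)), (173, np.int64(53)), (174, np.int64(53)), (175, np.int64(53)), (176, np.int64(52)), (177, np.int64(53)), (178, np.int64(54)), (179, np.int64(57)), (180, np.int64(60)), (181, np.int64(59)), (182, np.int64(53)), (183, np.int64(52)), (184, np.int64(62)), (185, np.int64(65)), (186, np.int64(65)), (187, np.int64(63)), (188, np.int64(65)), (189, np.int64(65)), (190, np.int64(65)), (191, np.int64(65))]
[(170, np.int64(59)), (171, np.int64(59)), (172, np.int64(59)), (173, np.int64(60)), (174, np.int64(60)), (175, np.int64(61)), (176, np.int64(66)), (177, np.int64(67)), (178, np.int64(64)), (179, np.int64(57)), (180, np.int64(59)), (181, np.int64(70)), (182, np.int64(72)), (183, np.int64(73)), (184, np.int64(74)), (185, np.int64(74)), (186, np.int64(72)), (187, np.int64(72)), (188, np.int64(73)), (189, np.int64(73))]
[(210, np.int64(104)), (211, np.int64(103)), (212, np.int64(103)), (213, np.int64(104)), (214, np.int64(104)), (215, np.int64(103)), (216, np.int64(107)), (217, np.int64(112)), (218, np.int64(117)), (219, np.int64(112)), (220, np.int64(93)), (221, np.int64(7
[... 833 characters left out ...]
60)), (196, np.int64(70)), (197, np.int64(74)), (198, np.int64(74)), (199, np.int64(74)), (200, np.int64(74)), (201, np.int64(75)), (202, np.int64(74))]
top2 [(226, np.int64(81)), (227, np.int64(96)), (228, np.int64(104)), (229, np.int64(105)), (230, np.int64(106)), (231, np.int64(106)), (232, np.int64(105)), (233, np.int64(98)), (234, np.int64(81)), (235, np.int64(69)), (236, np.int64(72)), (237, np.int64(97)), (238, np.int64(114)), (239, np.int64(115)), (240, np.int64(117)), (241, np.int64(117)), (242, np.int64(116)), (243, np.int64(117)), (244, np.int64(117)), (245, np.int64(118))]
[0.5117 0.2635 0.093 ]
[0.3919 0.2675 0.093 ]
bend scene z=.04 [0.5158 0.271  0.04  ] [0.391  0.2737 0.04  ]
```

```bash
python3 - <<'E'
from h import *
for z,a,b in((.093,193.5,235.4),(.062,176.8,218.1)):
    c=167 if z>.09 else 189
    print(z,onz("top",(c,a),z)[0]-onz("top",(c,b),z)[0], "before",)
E
```

```text
0.093 0.12303090733611122 before
0.062 0.1252817006523042 before
```

```bash
python3 - <<'E'
from h import *
a=cv2.imread("pics/top0.png",0);b=cv2.imread("pics/top14f.png",0)
for n,(x,y,w,h) in dict(bottle=(258,140,34,35),box=(348,134,35,40),beaker=(246,224,26,32)).items():
    t=a[y:y+h,x:x+w].astype(np.float32);s=b[y-6:y+h+6,x-6:x+w+6].astype(np.float32)
    m=cv2.matchTemplate(s,t,cv2.TM_CCOEFF_NORMED);_,v,_,l=cv2.minMaxLoc(m);print(n,round(v,3),l[0]-6,l[1]-6)
print(get_state()["contact_force"]);print(r.finish_job())
E
```

```text
bottle 0.989 0 0
box 0.997 0 0
beaker 0.637 0 0
[ 0.54381809  0.01479019 -0.34002871]
the job is handed in; nothing more can be done
None
```

The rack now hangs on the hook inside the dryer and the drawer is pushed home. I handed the job in at about 32 s of the 72 s limit.

- **Drawer out:** I pinched the handle and pulled the drawer to its end stop, where the pull read about 23 N.
- **Carrying the rack:** I pinched the grip with the tool leaning 52° back to clear the shelf. I lifted the rack 22 mm, brought it out forwards and carried it level over to the drawer hook. I didn't set it down anywhere.
- **Letting go:** The weight came off the gripper at the expected height, 0.206 m. The pictures after release show the rack hanging straight and level.
- **Drawer home:** I pushed the handle with shut fingers, at about 2–6 N until the end stop and 17 N against it.

**Last checks:**
- **Drawer travel:** From out to home it measured 123 mm at the handle and 125 mm at the front plate, against the 125 mm specified. The handle figure is 2 mm short, which is within the camera calibration. With both stops felt, I take the drawer as fully home.
- **Rack:** It is visible in the closed dryer, but the cabinet roof hides its grip and wire.
- **Bottle and slide box:** Neither moved in the top picture (0 pixel shift).
- **Beaker:** It also showed 0 shift, but the match was weak (0.64), probably because the arm's shadow falls across it. I didn't look closer before handing in.
- **Arm:** It was clear of everything, with contact force below 1 N.

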